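# Fit up two post feet in the welding jigs

### The arm

A 7-joint arm with a two-finger parallel gripper is mounted at the origin on the work surface. World frame = base frame: x ahead of the robot, y to its left, z up, the work surface at z = 0. Lengths are in m, angles in degrees, forces in N, time in s.
With the tool pointing down it reaches from about 0.425 to 0.825 m from the base axis. Payload 3.6 kg.
Tool frame: the origin (TCP) lies midway between the tips of the shut fingers; the grasp point (between the pads) lies 19 mm behind it; z points along the fingers, y is the line along which they close (so a half turn about z gives the same grasp; the last joint's range is limited). The gripper opens to 93 mm and grips with 3 to 60 N. Pads are 15 mm wide; open, the fingers measure 128 mm over their backs; the gripper's body (75 mm by 188 mm) begins 65 mm behind the grasp point.
Start: joints at [-70.388, 35.231, -0.722, 81.555, 0.464, 63.22, -2.315], TCP at [0.234, 0.606, 0.219] pointing down, gripper open.
Joint ranges: [-178.69, 178.69], [-17.37, 117.87], [-77.05, 75.6], [15.02, 138.74], [-78.02, 258.01], [0.78, 113.62], [-162.83, 162.83]. Speed limits (degrees/s): [159.86, 159.86, 180, 180, 180, 180, 180].

### API

Orientations are given as a 3x3 rotation matrix whose columns are the frame's x, y, z axes.
In Python, from cell import * gives the robot as it stands. The module is installed in compiled form; this text tells all that it offers.
- The arm moves only by the tool carry_out, never from a script. Its argument "series" is a list of rows, each an object with "rot": the turn, a rotation vector about the tool's x, y, z in units of 90 degrees (1.0 is 90 degrees), a list of three; "dp": the shift along the tool's x, y, z in units of 400 mm (1.0 is 400 mm), a list of three; "fingers": the opening, from 0 (shut) to 1 (fully open). A call has 1 to 20 rows; each row is the pose to reach, as a shift and turn from the pose commanded when the call began, along the tool's axes at that moment; what a row does not reach only later rows make up. A row lasts 1/10 s, in which the tool goes at most 50 mm and 8.59 degrees, less where a joint would pass 70% of its speed; a pose out of reach is approached as far as the arm can. A call with a number of a shift or a turn outside -1 to 1 is refused whole. A call with a gripper value outside its range is refused whole. The fingers move at their own pace and stop on an object; "force" is the grip in N (left out, the last holds). Time passes only in rows, so rows that repeat a pose let the fingers close. It gives the time, the measured TCP pose, the force, the opening and the grip force at its end, in the units of the state.
- get_obs(): the state, without advancing time (a new reading comes with each control period).
- grab_frame(name): name is "scene" or "side" or "wrist"; returns a dict with "color" (420x560x3 uint8, red, green, blue), "camera_matrix" (3x3 intrinsics, pixels), "world_from_camera" (4x4, takes a point from camera to world coordinates); the wrist camera has in their place "tool_from_camera" (4x4, takes a point from camera to tool coordinates, whose origin is the TCP and whose axes are the flange's). Camera axes: x right, y down, z forward; pixel columns grow to the right and rows downward; lengths in m; the calibration is good to about 2 mm. A picture is of the moment at which its call begins: read the wrist's pose just before it. There is no depth.
- job_done(): hands the job in; it is judged then, once.
The state is a dict: "t": time; "q": joint angles; "qd": joint speeds; "joint_torque": joint torques, N m; "position": TCP position; "tcp_rot": TCP orientation; "contact_force": force on the tool from outside, world axes, zero at the start; "moment": the same for the moment, N m; "width": finger opening in m; "grasp_force": force on a finger pad.
Only numpy, scipy, OpenCV 4.12 (cv2) and the standard library are available. Lean on these libraries where they do the work, as an engineer would, in place of code of your own. Each camera call takes 0.05 s, during which the arm holds its last target. There are 200 camera calls.

### The job

Fit up the two post feet in their jigs, from the bottom up, ready for tacking. In the jig with the oblong six-pin nest, lay the four-hole base plate flat between the pins, stand the box-section stub upright on the middle of the plate and square to it, and lay the square cap plate centred and square on top of the stub; in the jig with the round four-pin nest, lay the ring flange flat between the pins and stand the pipe stub upright on the middle of it. Leave the tacked T-bracket and the green C-clamp where they lie.

Things in the scene. Friction and masses are not known exactly. Their poses are not given: they have to be found in the camera images.
- rect_jig: Grey welding jig, fixed: base 12 mm high, x -66..114, y +-53 mm. Oblong nest of six round-nosed pins (10 mm dia, 14 mm above the base) at (+-28,+-37), (+-54,0) mm; the base plate drops in with 4 mm play per side, long side along x, resting on the base 12 mm above the origin. Origin: underside, below the nest centre; x to an open red-handled toggle clamp (x 75..166, 80 mm high), z up.
- round_jig: Grey welding jig, fixed: base 12 mm high, x -56..114, y +-53 mm. Round nest of four round-nosed pins (10 mm dia, 14 mm above the base) at (+-27,+-27) mm; the ring flange drops in with 4 mm play, resting on the base 12 mm above the origin. Origin: underside, below the nest centre; x to an open red-handled toggle clamp (x 75..166, 80 mm high), z up.
- base_plate: Oblong bare-steel base plate 90 (x) x 56 (y) x 12 (z) mm with four 11 mm bolt holes near its corners, about 0.44 kg, lying flat. Origin: centre of its underside; x along the long side, z up.
- box_stub: Stub of square steel box section, 45 x 45 mm outside, 3 mm wall, 80 mm tall, open at both ends, standing upright, about 0.32 kg. Origin: centre of its underside; x and y square to its faces, z up.
- cap_plate: Square bare-steel cap plate 56 x 56 x 10 mm with one 22 mm hole in the middle, about 0.2 kg, lying flat. Origin: centre of its underside; x and y square to its edges, z up.
- ring_flange: Round bare-steel ring flange, 58 mm outside diameter, 22 mm bore, 12 mm thick, about 0.2 kg, lying flat. Origin: centre of its underside, z up.
- pipe_stub: Stub of round steel pipe, 42 mm outside diameter, 3.5 mm wall, 60 mm tall, standing upright, about 0.2 kg. Origin: centre of its underside, z up.
- t_bracket: Bystander: tacked T-bracket of 3 mm sheet lying among the parts: a 60 x 60 mm foot with an upright web along its x axis, 48 mm high in all. Loose and light (0.11 kg). Origin: centre of its underside. Leave it.
- c_clamp: Bystander: green C-clamp lying flat near the robot, about 100 x 95 mm and 24 mm high, loose, 0.6 kg. Origin: on the table near the middle of its frame. Leave it.
There are look-alikes about, which are no part of the job. Leave any orange or turquoise look-alike of the cap_plate alone.

How it is judged (in metres and radians):
At the end, for the whole second after the job is handed in: Base plate flat in the oblong nest, ring flange flat in the round nest (centres within 9 mm); box stub upright on the plate, cap plate flat on the stub, pipe stub upright on the ring, each centred within 10 mm, the box and cap square within 0.2 rad; all at rest (z of base_plate in the frame of rect_jig between 0.009 and 0.015 m and horizontal distance between base_plate and rect_jig below 0.009 m and angle between each of base_plate, box_stub, cap_plate, ring_flange, pipe_stub's own z axis and vertical below 0.06 rad and angle between the x axis of base_plate and the x axis of rect_jig, either way round below 0.22 rad and z of box_stub in the frame of base_plate between 0.009 and 0.015 m and horizontal distance between box_stub and base_plate below 0.01 m and (angle between the x axis of box_stub and the x axis of base_plate, either way round below 0.2 rad or angle between the x axis of box_stub and the y axis of base_plate, either way round below 0.2 rad) and z of cap_plate in the frame of box_stub between 0.077 and 0.083 m and horizontal distance between cap_plate and box_stub below 0.01 m and (angle between the x axis of cap_plate and the x axis of box_stub, either way round below 0.2 rad or angle between the x axis of cap_plate and the y axis of box_stub, either way round below 0.2 rad) and z of ring_flange in the frame of round_jig between 0.009 and 0.015 m and horizontal distance between ring_flange and round_jig below 0.009 m and z of pipe_stub in the frame of ring_flange between 0.009 and 0.015 m and horizontal distance between pipe_stub and ring_flange below 0.01 m and linear speed of each of base_plate, box_stub, cap_plate, ring_flange, pipe_stub below 0.02 m/s and angular speed of each of base_plate, box_stub, cap_plate, ring_flange, pipe_stub below 0.2 rad/s); the robot touches nothing.
It fails at once if the tacked T-bracket is shifted by more than 20 mm (distance of t_bracket from where it was at the start of the episode above 0.02 m).
It fails at once if the C-clamp is shifted by more than 20 mm (distance of c_clamp from where it was at the start of the episode above 0.02 m).
It also fails if it takes over 136 s, if anything falls off the work surface, if the arm or the gripper's body presses on something with over 40 N, if the wrist force passes 120 N, or if a joint passes its speed limit or range.

## Working session

There is one attempt and no reset: what is moved stays moved. The work goes in short steps, Python scripts to look and compute and a tool call to move; the robot and the scene stay as the last step left them, time stands still between calls to the robot, and variables do not carry over. Pictures are saved under pics/ and viewed, at most 14 in all, crops included, and the job is handed in when it is done.

Besides the shell and the picture viewer there is one more tool, called after "Request:" by a JSON object that holds its "name" and its "arguments". carry_out: Moves the arm, as the interface text tells. Its arguments: {"type":"object","properties":{"series":{"type":"array","items":{"type":"object","properties":{"rot":{"type":"array","items":{"type":"number","minimum":-1,"maximum":1}},"dp":{"type":"array","items":{"type":"number","minimum":-1,"maximum":1}},"fingers":{"type":"number"}}}},"force":{"type":"number"}},"required":["series"]}

```bash
mkdir -p pics; python3 - <<'E'
from cell import *
import cv2,numpy as np
o=get_obs()
for k in("t","position","tcp_rot","width","contact_force"):print(k,np.round(o[k],4).tolist())
for n in("scene","side","wrist"):
    f=grab_frame(n);cv2.imwrite(f"pics/{n}0.png",f["color"][:,:,::-1])
    print(n,np.round(f["camera_matrix"],1).tolist(),np.round(f.get("world_from_camera",f.get("tool_from_camera")),4).tolist())
E
```

```text
t 0.0
position [0.234, 0.6056, 0.2175]
tcp_rot [[-0.9328, 0.3604, -0.0009], [0.3604, 0.9328, -0.0024], [-0.0, -0.0025, -1.0]]
width 0.093
contact_force [0.4907, -0.1868, -0.125]
scene [[519.6, 0.0, 275.2], [0.0, 519.6, 204.9], [0.0, 0.0, 1.0]] [[0.5708, 0.569, -0.592, 1.2028], [0.821, -0.4068, 0.4005, -0.436], [-0.0129, -0.7147, -0.6993, 0.8359], [0.0, 0.0, 0.0, 1.0]]
side [[501.9, 0.0, 283.0], [0.0, 501.9, 203.5], [0.0, 0.0, 1.0]] [[0.9745, -0.1367, 0.1782, 0.29], [-0.2245, -0.6086, 0.7611, -0.9771], [0.0044, -0.7816, -0.6237, 0.8432], [0.0, 0.0, 0.0, 1.0]]
wrist [[371.9, 0.0, 278.0], [0.0, 371.9, 215.6], [0.0, 0.0, 1.0]] [[-0.0002, -0.9685, -0.249, 0.0688], [1.0, -0.0001, -0.0004, -0.0002], [0.0004, -0.249, 0.9685, -0.1671], [0.0, 0.0, 0.0, 1.0]]
```

View pics/scene0.png

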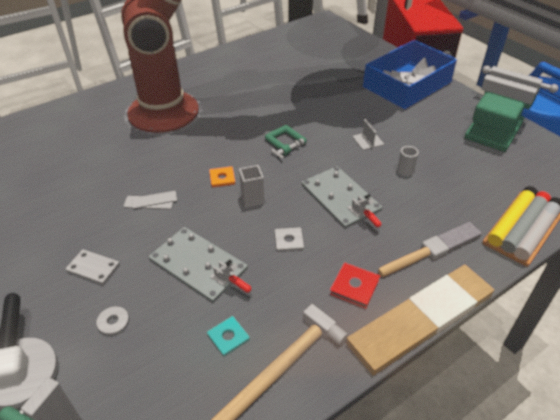

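View pics/side0.png

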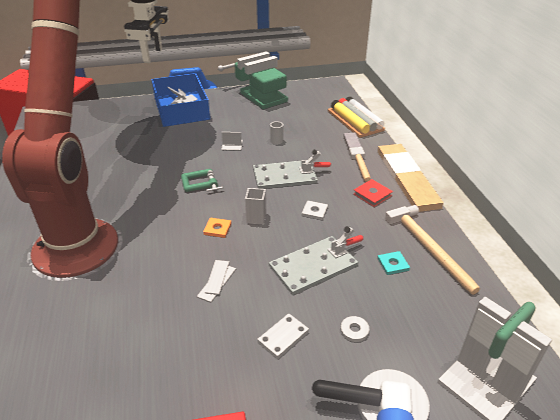

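Scene view shows: the base plate at (93,266), ring flange (113,321), box stub (252,186), pipe stub (408,160), jigs at (198,262) and (341,195). T-bracket is at (368,135) and the C-clamp at (286,140). Cap plate candidates are bare steel (289,239), orange (222,176), turquoise (228,335) and red (355,284). Only the bare-steel one at (289,239) fits the description, and I'll confirm it in the crop.

```bash
python3 - <<'E'
import cv2,numpy as np
a=cv2.imread("pics/scene0.png")[130:370,60:440];cv2.imwrite("pics/sc_crop.png",cv2.resize(a,None,fx=2.1,fy=2.1,interpolation=cv2.INTER_CUBIC))
a=cv2.imread("pics/side0.png")[110:370,170:430];cv2.imwrite("pics/si_crop.png",cv2.resize(a,(600,600),interpolation=cv2.INTER_CUBIC))
E
```

```text
(no output)
```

View pics/sc_crop.png

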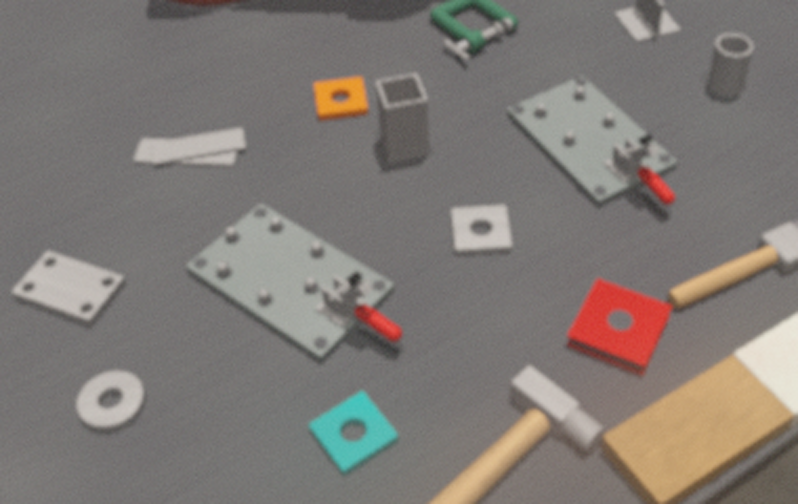

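View pics/si_crop.png

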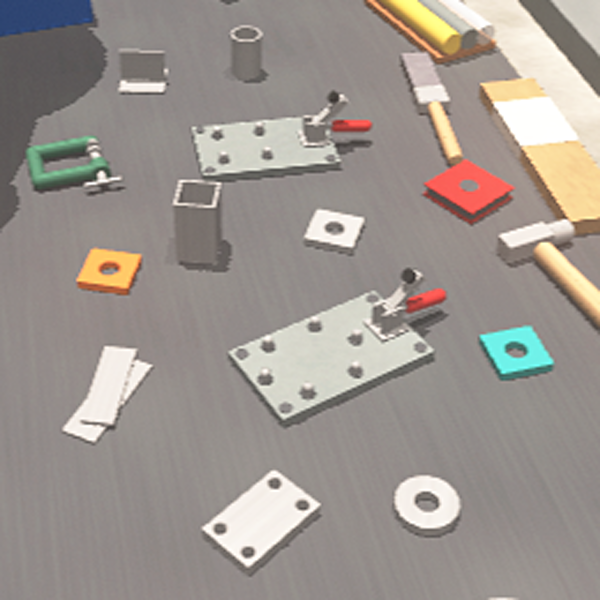

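The crop confirms the cap plate: crop (482,227), a grey bare-steel square with one hole. The orange (340,97), turquoise (353,430) and larger red plate (620,322) are look-alikes. The oblong six-pin jig is at crop (271,260) and the round four-pin jig at (575,115). Next I triangulate coarsely across the two views.

```bash
cat > h.py <<'E'
import numpy as np,cv2
def ray(f,T,uv):
    d=T[:3,:3]@np.linalg.solve(f,np.r_[uv,1.]);return T[:3,3],d/np.linalg.norm(d)
def tri(rays):
    A=0;b=0
    for c,d in rays:
        P=np.eye(3)-np.outer(d,d);A=A+P;b=b+P@c
    x=np.linalg.solve(A,b)
    return x,max(np.linalg.norm((np.eye(3)-np.outer(d,d))@(x-c)) for c,d in rays)
def onz(r,z): c,d=r;return c+d*(z-c[2])/d[2]
E
cat > coarse.py <<'E'
from cell import *
from h import *
S=grab_frame("scene");D=grab_frame("side")
sc=lambda p:ray(S["camera_matrix"],S["world_from_camera"],[60+p[0]/2.1,130+p[1]/2.1])
sd=lambda p:ray(D["camera_matrix"],D["world_from_camera"],[170+p[0]*260/600,110+p[1]*260/600])
pts={"base holes c":((68,285),(261.5,517)),"ring":((110,398),(427,502)),"cap":((482,227),(335,228)),
"boxtop":((402,90),(197,194)),"pipetop":((734,45),(247,35)),
"rectpins":((270.5,260),(311.5,357)),"rp-x":((232,234),(265,376)),"rp+x":((311,286),(356,337)),
"roundpins":((574.5,115.5),(241,143.5))}
for k,(a,b) in pts.items():
    x,e=tri([sc(a),sd(b)]);print(k,np.round(x,4),round(e,4),"r",round(np.hypot(*x[:2]),3))
for n,z,A,B in[("base",.012,[(50,262),(108,282),(86,308),(28,287)],[(274,483),(303,505),(248,551),(220,528)]),
 ("rect",.026,[(232,234),(276,225),(317,249),(311,286),(264,296),(223,269)],[(268,345),(315,325),(356,337),(356,370),(308,390),(265,376)]),
 ("round",.026,[(540,111),(580,93),(609,120),(569,138)],[(217,133),(259,129),(266,154),(223,158)]),
 ("boxtop",.08,[(377,80),(416,75),(427,100),(386,105)],[(176,184),(218,184),(217,207),(175,204)]),
 ("cap",.01,[(451,207),(507,205),(513,248),(453,250)],[(318,210),(363,220),(352,247),(305,238)]),
 ("clamps",.03,[(350,290),(632,158)],[(385,315),(315,130)]),("T",.0,[(645,20)],[(143,75)]),("C",.01,[(470,25)],[(70,165)]) ]:
    print(n);print(np.round([onz(sc(p),z)[:2] for p in A],3).tolist(),"\n",np.round([onz(sd(p),z)[:2] for p in B],3).tolist())
E
python3 coarse.py
```

```text
base holes c [ 0.4338 -0.3691  0.0105] 0.0012 r 0.57
ring [ 0.5795 -0.3855  0.0105] 0.0015 r 0.696
cap [0.6055 0.0026 0.0092] 0.0018 r 0.606
boxtop [0.4491 0.0109 0.0784] 0.002 r 0.449
pipetop [0.5837 0.3693 0.0589] 0.0023 r 0.691
rectpins [ 0.5247 -0.1954  0.0154] 0.0018 r 0.56
rp-x [ 0.4733 -0.2114  0.0169] 0.002 r 0.518
rp+x [ 0.576  -0.1787  0.0156] 0.0014 r 0.603
roundpins [0.5346 0.1814 0.0153] 0.0017 r 0.565
base
[[0.396, -0.372], [0.453, -0.335], [0.471, -0.364], [0.414, -0.401]] 
 [[0.453, -0.338], [0.472, -0.367], [0.415, -0.403], [0.397, -0.375]]
rect
[[0.48, -0.212], [0.494, -0.171], [0.546, -0.153], [0.583, -0.181], [0.568, -0.223], [0.515, -0.24]] 
 [[0.484, -0.182], [0.537, -0.165], [0.573, -0.191], [0.56, -0.234], [0.508, -0.249], [0.472, -0.222]]
round
[[0.514, 0.149], [0.516, 0.204], [0.569, 0.201], [0.566, 0.148]] 
 [[0.507, 0.192], [0.56, 0.19], [0.557, 0.135], [0.504, 0.139]]
boxtop
[[0.419, -0.001], [0.437, 0.038], [0.477, 0.025], [0.459, -0.015]] 
 [[0.43, 0.029], [0.475, 0.018], [0.466, -0.021], [0.423, -0.006]]
cap
[[0.563, -0.006], [0.595, 0.043], [0.645, 0.013], [0.613, -0.038]] 
 [[0.595, 0.035], [0.641, 0.006], [0.615, -0.037], [0.568, -0.011]]
clamps
[[0.611, -0.154], [0.632, 0.179]] 
 [[0.609, -0.17], [0.626, 0.166]]
T
[[0.434, 0.38]] 
 [[0.443, 0.39]]
C
[[0.325, 0.188]] 
 [[0.323, 0.187]]
```

```bash
cat > go.py <<'E'
# usage: go.py x y z yaw_of_tool_y  -> dp, rot in carry_out units
import sys,numpy as np
from cell import *
from scipy.spatial.transform import Rotation as Ro
def plan(x,y,z,yaw,frm=None):
    o=get_obs() if frm is None else frm;R=np.array(o["tcp_rot"]);a=np.radians(yaw);yy=np.array([np.cos(a),np.sin(a),0])
    if R[:,1]@yy< -.99: pass
    T=np.c_[np.cross(yy,[0,0,-1]),yy,[0,0,-1]]
    d=np.array([x,y,z])-o["position"];dp=R.T@d/.4;r=Ro.from_matrix(R.T@T).as_rotvec(degrees=True)
    print("dp",np.round(dp,4).tolist(),"rot",np.round(r/90,4).tolist(),"rows",round(max(np.linalg.norm(d)/.05,np.linalg.norm(r)/8.59),1))
    return {"position":np.array([x,y,z]),"tcp_rot":T}
if __name__=="__main__":
    v=list(map(float,sys.argv[1:]));f=None;o=get_obs();print("t",o["t"],np.round(o["position"],4),"w",round(o["width"],4),"F",np.round(o["contact_force"],1))
    while v: f=plan(*v[:4],f);v=v[4:]
E
python3 go.py .42 .42 .25 40 .6 .1 .25 0 .6 -.2 .25 -40 .434 -.369 .15 -57.5
```

```text
t 0.25 [0.2342 0.606  0.2181] w 0.0928 F [ 0.   0.7 -0.1]
dp [-0.6009, -0.2663, -0.0794] rot [-0.0007, 0.0002, 0.3208] rows 5.3
dp [-0.9021, -0.1695, 0.0] rot [0.0, 0.0, 0.4444] rows 7.3
dp [-0.75, 0.0, 0.0] rot [0.0, 0.0, 0.4444] rows 6.0
dp [-0.5904, -0.0463, 0.25] rot [0.0, 0.0, 0.1944] rows 5.1
```

Request:
{"name": "carry_out", "arguments": {"series": [{"dp": [-0.6,-0.266,-0.08],"rot": [0,0,0.32],"fingers": 1},{"dp": [-0.6,-0.266,-0.08],"rot": [0,0,0.32],"fingers": 1},{"dp": [-0.6,-0.266,-0.08],"rot": [0,0,0.32],"fingers": 1},{"dp": [-0.6,-0.266,-0.08],"rot": [0,0,0.32],"fingers": 1},{"dp": [-0.6,-0.266,-0.08],"rot": [0,0,0.32],"fingers": 1},{"dp": [-0.6,-0.266,-0.08],"rot": [0,0,0.32],"fingers": 1},{"dp": [-0.6,-0.266,-0.08],"rot": [0,0,0.32],"fingers": 1}], "force": 40}}

```text
t: 0.95
position: [0.4226, 0.4178, 0.2511]
tcp_rot: [[-0.639, 0.769, 0.002], [0.769, 0.639, -0.001], [-0.002, 0.001, -1.0]]
contact_force: [-0.3, 0.9, -0.6]
width: 0.093
grasp_force: 0.0
```

Request:
{"name": "carry_out", "arguments": {"series": [{"dp": [-0.9,-0.17,0],"rot": [0,0,0.444],"fingers": 1},{"dp": [-0.9,-0.17,0],"rot": [0,0,0.444],"fingers": 1},{"dp": [-0.9,-0.17,0],"rot": [0,0,0.444],"fingers": 1},{"dp": [-0.9,-0.17,0],"rot": [0,0,0.444],"fingers": 1},{"dp": [-0.9,-0.17,0],"rot": [0,0,0.444],"fingers": 1},{"dp": [-0.9,-0.17,0],"rot": [0,0,0.444],"fingers": 1},{"dp": [-0.9,-0.17,0],"rot": [0,0,0.444],"fingers": 1},{"dp": [-0.9,-0.17,0],"rot": [0,0,0.444],"fingers": 1}]}}

```text
t: 1.75
position: [0.601, 0.0973, 0.2502]
tcp_rot: [[0.003, 1.0, 0.001], [1.0, -0.003, -0.003], [-0.003, 0.001, -1.0]]
contact_force: [0.1, -0.9, -0.5]
width: 0.0934
grasp_force: 0.0
```

Request:
{"name": "carry_out", "arguments": {"series": [{"dp": [-0.75,0,0],"rot": [0,0,0.444],"fingers": 1},{"dp": [-0.75,0,0],"rot": [0,0,0.444],"fingers": 1},{"dp": [-0.75,0,0],"rot": [0,0,0.444],"fingers": 1},{"dp": [-0.75,0,0],"rot": [0,0,0.444],"fingers": 1},{"dp": [-0.75,0,0],"rot": [0,0,0.444],"fingers": 1},{"dp": [-0.75,0,0],"rot": [0,0,0.444],"fingers": 1},{"dp": [-0.75,0,0],"rot": [0,0,0.444],"fingers": 1}]}}

```text
t: 2.45
position: [0.5982, -0.2059, 0.2503]
tcp_rot: [[0.648, 0.762, -0.002], [0.762, -0.648, -0.006], [-0.005, 0.002, -1.0]]
contact_force: [-0.3, -0.7, 0.2]
width: 0.0931
grasp_force: 0.0
```

```bash
python3 go.py .434 -.369 .15 -57.5
```

```text
t 2.45 [ 0.5982 -0.2059  0.2503] w 0.0931 F [-0.3 -0.7  0.2]
dp [-0.5754, -0.0489, 0.2538] rot [0.002, 0.0031, 0.19] rows 5.0
```

Request:
{"name": "carry_out", "arguments": {"series": [{"dp": [-0.575,-0.049,0.254],"rot": [0.002,0.003,0.19],"fingers": 1},{"dp": [-0.575,-0.049,0.254],"rot": [0.002,0.003,0.19],"fingers": 1},{"dp": [-0.575,-0.049,0.254],"rot": [0.002,0.003,0.19],"fingers": 1},{"dp": [-0.575,-0.049,0.254],"rot": [0.002,0.003,0.19],"fingers": 1},{"dp": [-0.575,-0.049,0.254],"rot": [0.002,0.003,0.19],"fingers": 1},{"dp": [-0.575,-0.049,0.254],"rot": [0.002,0.003,0.19],"fingers": 1},{"dp": [-0.575,-0.049,0.254],"rot": [0.002,0.003,0.19],"fingers": 1},{"dp": [-0.575,-0.049,0.254],"rot": [0.002,0.003,0.19],"fingers": 1},{"dp": [-0.575,-0.049,0.254],"rot": [0.002,0.003,0.19],"fingers": 1}]}}

```text
t: 3.35
position: [0.4404, -0.3604, 0.1492]
tcp_rot: [[0.835, 0.55, 0.003], [0.55, -0.835, 0.006], [0.006, -0.004, -1.0]]
contact_force: [-0.6, -0.3, -0.3]
width: 0.093
grasp_force: 0.0
```

```bash
cat > wr.py <<'E'
# wr.py name plane_z : wrist picture, bright blobs -> world centre, min-area rect size and angle on the plane
import sys
from cell import *
from h import *
def shot(name):
    o=get_obs();f=grab_frame("wrist");W=np.eye(4);W[:3,:3]=o["tcp_rot"];W[:3,3]=o["position"]
    cv2.imwrite(f"pics/{name}.png",f["color"][:,:,::-1]);return o,f,f["camera_matrix"],W@f["tool_from_camera"]
def blobs(f,K,T,z,thr,amin=300):
    hsv=cv2.cvtColor(f["color"],cv2.COLOR_RGB2HSV)
    m=((hsv[...,2]>thr)&(hsv[...,1]<60)).astype(np.uint8)*255
    m=cv2.morphologyEx(m,cv2.MORPH_OPEN,np.ones((3,3)))
    out=[]
    for c in cv2.findContours(m,cv2.RETR_EXTERNAL,cv2.CHAIN_APPROX_NONE)[0]:
        if cv2.contourArea(c)<amin:continue
        w=np.array([onz(ray(K,T,p),z)[:2] for p in cv2.convexHull(c)[:,0].astype(float)])*1000
        (cx,cy),(a,b),t=cv2.minAreaRect(w.astype(np.float32));px=c[:,0].mean(0)
        print("px",px.round(0),"world mm",round(cx,1),round(cy,1),"size",round(a,1),round(b,1),"ang",round(t,1))
if __name__=="__main__":
    o,f,K,T=shot(sys.argv[1]);print(np.round(o["position"],4));blobs(f,K,T,float(sys.argv[2]),int(sys.argv[3]))
E
python3 wr.py w_base .012 150
```

```text
[ 0.4404 -0.3604  0.1492]
px [352. 368.] world mm 341.6 -499.6 size 38.0 104.0 ang 33.5
px [299. 373.] world mm 315.0 -469.6 size 82.1 14.2 ang 89.1
px [283. 253.] world mm 408.7 -384.4 size 35.6 56.9 ang 33.4
px [286. 187.] world mm 455.0 -358.3 size 40.4 11.5 ang 33.4
px [ 33. 215.] world mm 320.2 -192.3 size 111.8 40.0 ang 61.2
px [ 28. 165.] world mm 352.8 -171.7 size 34.9 17.8 ang 52.3
px [330. 142.] world mm 509.9 -365.5 size 20.7 33.2 ang 41.2
px [468. 151.] world mm 562.7 -460.9 size 63.2 13.6 ang 89.5
px [537. 180.] world mm 573.1 -524.5 size 89.4 41.5 ang 41.9
px [430. 143.] world mm 550.6 -433.3 size 70.6 7.6 ang 89.7
px [473. 129.] world mm 577.0 -452.0 size 13.4 73.2 ang 0.3
px [187. 110.] world mm 464.3 -258.5 size 8.2 56.7 ang 2.0
px [229. 109.] world mm 482.6 -289.7 size 19.5 45.9 ang 1.1
px [269. 104.] world mm 504.4 -309.0 size 85.7 21.1 ang 89.7
px [131. 102.] world mm 445.4 -217.7 size 9.4 78.9 ang 3.0
px [506.  93.] world mm 614.3 -465.0 size 36.2 75.2 ang 0.6
px [303.  95.] world mm 524.0 -329.8 size 141.1 9.6 ang 89.2
px [404.  76.] world mm 578.6 -385.5 size 55.9 57.5 ang 33.3
px [352.  99.] world mm 541.8 -362.0 size 175.8 9.4 ang 88.8
px [285.  70.] world mm 532.7 -307.8 size 4.5 110.1 ang 0.6
px [337.  24.] world mm 580.8 -321.8 size 5.2 65.3 ang 0.1
px [150.  41.] world mm 496.2 -203.5 size 74.9 105.9 ang 17.9
```

View pics/w_base.png

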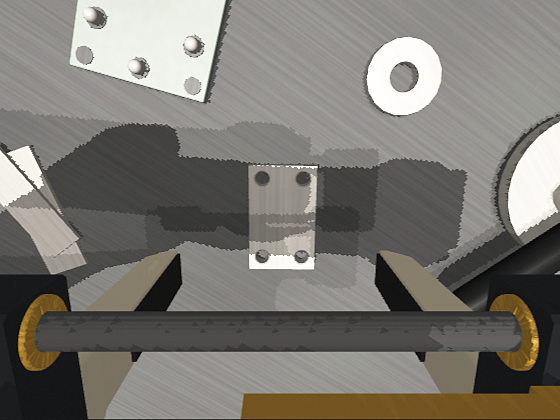

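The wrist picture shows the base plate at (283,217), its four holes at about (262,178), (303,178), (262,256) and (301,256), and the ring at (404,76). I'll take a settled shot and measure the hole pattern, which is the most robust feature under the shadows.

```bash
cat > holes.py <<'E'
from wr import *
o,f,K,T=shot("w_base2");print(np.round(o["position"],4))
g=cv2.cvtColor(f["color"],cv2.COLOR_RGB2GRAY);r=g[140:290,225:340]
m=cv2.adaptiveThreshold(r,255,cv2.ADAPTIVE_THRESH_MEAN_C,cv2.THRESH_BINARY_INV,31,25)
n,_,st,ce=cv2.connectedComponentsWithStats(m)
P=[]
for s,c in zip(st[1:],ce[1:]):
    if 60<s[4]<350 and .6<s[2]/s[3]<1.6:
        u=c+[225,140];w=onz(ray(K,T,u),.012)*1000;P.append(w[:2]);print(u.round(1),s[2:5],w[:2].round(1))
P=np.array(P)
if len(P)==4:
    d=np.linalg.norm(P-P[0],axis=1);print("dists",d.round(1),"centre",P.mean(0).round(1))
E
python3 holes.py; python3 go.py .434 -.369 .1 -57
```

```text
[ 0.44   -0.3608  0.1493]
[261.7 177.3] [ 15  15 162] [ 451.9 -336.5]
[302.4 177.6] [ 15  15 172] [ 470.2 -364.6]
[300.5 255.2] [ 16  14 143] [ 413.2 -401.3]
t 3.45 [ 0.4395 -0.3612  0.1493] w 0.0932 F [ 0.2 -0.5 -0.1]
dp [-0.0229, 0.0091, 0.1231] rot [-0.0022, -0.0033, 0.003] rows 1.0
```

```bash
python3 go.py .4325 -.3689 .06 -57.1 .4325 -.3689 .004 -57.1
```

```text
t 3.45 [ 0.4395 -0.3612  0.1493] w 0.0932 F [ 0.2 -0.5 -0.1]
dp [-0.0264, 0.0071, 0.2231] rot [-0.0022, -0.0033, 0.0041] rows 1.8
dp [0.0, 0.0, 0.14] rot [0.0, 0.0, 0.0] rows 1.1
```

Request:
{"name": "carry_out", "arguments": {"series": [{"dp": [-0.0264,0.0071,0.223],"rot": [-0.002,-0.003,0.004],"fingers": 1},{"dp": [-0.0264,0.0071,0.223],"rot": [-0.002,-0.003,0.004],"fingers": 1},{"dp": [-0.0264,0.0071,0.223],"rot": [-0.002,-0.003,0.004],"fingers": 1},{"dp": [-0.0264,0.0071,0.223],"rot": [-0.002,-0.003,0.004],"fingers": 1},{"dp": [-0.0264,0.0071,0.223],"rot": [-0.002,-0.003,0.004],"fingers": 1},{"dp": [-0.0264,0.0071,0.223],"rot": [-0.002,-0.003,0.004],"fingers": 1}]}}

```text
t: 4.05
position: [0.432, -0.3714, 0.062]
tcp_rot: [[0.841, 0.541, 0.003], [0.541, -0.841, -0.003], [0.001, 0.004, -1.0]]
contact_force: [0.4, 0.0, -0.5]
width: 0.0935
grasp_force: 0.0
```

```bash
python3 go.py .4325 -.3689 .004 -57.1
```

```text
t 4.05 [ 0.432  -0.3714  0.062 ] w 0.0935 F [ 0.4  0.  -0.5]
dp [0.0043, -0.005, 0.1451] rot [0.0023, -0.0005, -0.0019] rows 1.2
```

Request:
{"name": "carry_out", "arguments": {"series": [{"dp": [0.004,-0.005,0.07],"fingers": 1},{"dp": [0.004,-0.005,0.11],"fingers": 1},{"dp": [0.004,-0.005,0.145],"fingers": 1},{"dp": [0.004,-0.005,0.145],"fingers": 1},{"dp": [0.004,-0.005,0.145],"fingers": 1},{"dp": [0.004,-0.005,0.145],"fingers": 0},{"dp": [0.004,-0.005,0.145],"fingers": 0},{"dp": [0.004,-0.005,0.145],"fingers": 0},{"dp": [0.004,-0.005,0.145],"fingers": 0},{"dp": [0.004,-0.005,0.145],"fingers": 0},{"dp": [0.004,-0.005,0.145],"fingers": 0},{"dp": [0.004,-0.005,0.145],"fingers": 0},{"dp": [0.004,-0.005,0.145],"fingers": 0}], "force": 40}}

```text
schema error: expected keys rot, dp, fingers
```

```bash
python3 go.py .54 -.2 .15 -57
```

```text
t 4.05 [ 0.432  -0.3714  0.062 ] w 0.0935 F [ 0.4  0.  -0.5]
dp [0.459, -0.2136, -0.2203] rot [0.0023, -0.0005, -0.003] rows 4.4
```

Request:
{"name": "carry_out", "arguments": {"series": [{"rot": [0,0,0],"dp": [0.004,-0.005,0.07],"fingers": 1},{"rot": [0,0,0],"dp": [0.004,-0.005,0.11],"fingers": 1},{"rot": [0,0,0],"dp": [0.004,-0.005,0.145],"fingers": 1},{"rot": [0,0,0],"dp": [0.004,-0.005,0.145],"fingers": 1},{"rot": [0,0,0],"dp": [0.004,-0.005,0.145],"fingers": 1},{"rot": [0,0,0],"dp": [0.004,-0.005,0.145],"fingers": 0},{"rot": [0,0,0],"dp": [0.004,-0.005,0.145],"fingers": 0},{"rot": [0,0,0],"dp": [0.004,-0.005,0.145],"fingers": 0},{"rot": [0,0,0],"dp": [0.004,-0.005,0.145],"fingers": 0},{"rot": [0,0,0],"dp": [0.004,-0.005,0.145],"fingers": 0},{"rot": [0,0,0],"dp": [0.004,-0.005,0.145],"fingers": 0},{"rot": [0,0,0],"dp": [0.004,-0.005,0.145],"fingers": 0}], "force": 40}}

```text
t: 5.25
position: [0.431, -0.3684, 0.002]
tcp_rot: [[0.842, 0.54, -0.0], [0.54, -0.842, -0.001], [-0.001, 0.001, -1.0]]
contact_force: [1.2, -1.4, -0.1]
width: 0.0557
grasp_force: 40.0
```

```bash
python3 go.py .4325 -.3689 .15 -57 .525 -.23 .17 -72.3 
```

```text
t 5.25 [ 0.431  -0.3684  0.002 ] w 0.0557 F [ 1.2 -1.4 -0.1]
dp [0.0022, 0.0033, -0.37] rot [0.0003, 0.0004, -0.0035] rows 3.0
dp [0.3831, -0.1653, -0.05] rot [0.0, 0.0, 0.17] rows 3.4
```

Request:
{"name": "carry_out", "arguments": {"series": [{"rot": [0,0,0],"dp": [0.002,0.003,-0.1],"fingers": 0},{"rot": [0,0,0],"dp": [0.002,0.003,-0.22],"fingers": 0},{"rot": [0,0,0],"dp": [0.002,0.003,-0.32],"fingers": 0},{"rot": [0,0,0],"dp": [0.002,0.003,-0.42],"fingers": 0},{"rot": [0,0,0],"dp": [0.002,0.003,-0.42],"fingers": 0},{"rot": [0,0,0],"dp": [0.002,0.003,-0.42],"fingers": 0},{"rot": [0,0,0],"dp": [0.002,0.003,-0.42],"fingers": 0}]}}

```text
t: 5.95
position: [0.4311, -0.3665, 0.1674]
tcp_rot: [[0.841, 0.54, -0.005], [0.54, -0.841, 0.004], [-0.002, -0.006, -1.0]]
contact_force: [0.1, -0.4, -3.6]
width: 0.0559
grasp_force: 40.0
```

```bash
python3 go.py .401 -.2345 .17 -72.3 
```

```text
t 5.95 [ 0.4311 -0.3665  0.1674] w 0.0559 F [ 0.1 -0.4 -3.6]
dp [0.1151, -0.3183, -0.0046] rot [-0.0038, 0.0015, 0.1668] rows 2.7
```

Request:
{"name": "carry_out", "arguments": {"series": [{"rot": [-0.004,0.001,0.167],"dp": [0.05,-0.16,0],"fingers": 0},{"rot": [-0.004,0.001,0.167],"dp": [0.115,-0.318,0],"fingers": 0},{"rot": [-0.004,0.001,0.167],"dp": [0.115,-0.318,0],"fingers": 0},{"rot": [-0.004,0.001,0.167],"dp": [0.115,-0.318,0],"fingers": 0},{"rot": [-0.004,0.001,0.167],"dp": [0.115,-0.318,0],"fingers": 0},{"rot": [-0.004,0.001,0.167],"dp": [0.115,-0.318,0],"fingers": 0},{"rot": [-0.004,0.001,0.167],"dp": [0.115,-0.318,0],"fingers": 0}]}}

```text
t: 6.65
position: [0.402, -0.238, 0.1696]
tcp_rot: [[0.953, 0.302, 0.003], [0.302, -0.953, -0.006], [0.001, 0.006, -1.0]]
contact_force: [-0.2, -0.5, -3.5]
width: 0.0555
grasp_force: 40.0
```

```bash
python3 wr.py w_rect .012 170
```

```text
[ 0.402  -0.238   0.1696]
px [277. 183.] world mm 411.0 -236.0 size 23.3 117.2 ang 17.5
px [515.  49.] world mm 578.6 -385.3 size 56.3 57.5 ang 17.6
px [271.  59.] world mm 506.8 -200.2 size 96.9 105.6 ang 17.8
```

View pics/w_rect.png

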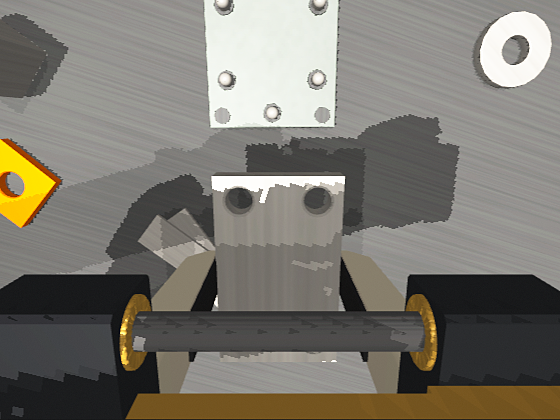

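Pins are visible at (273,112), (225.5,78) and (317,78), and the jig edges are crisp: measured width 105.6 mm against 106. The held plate's front edge is at row 176, cols 212–345. I'll check the pins and the plate's offset in hand.

```bash
python3 - <<'E'
from cell import *
from h import *
o=get_obs();f=grab_frame("wrist");K=f["camera_matrix"];C=f["tool_from_camera"]
W=np.eye(4);W[:3,:3]=o["tcp_rot"];W[:3,3]=o["position"];T=W@C;print(W[:3,3].round(4))
for p in[(212,176),(345,176)]: print("plate edge in tool mm",onz(ray(K,C,p),-.010)*1000)
a=np.radians(17.8);c=np.array([.524,-.195]);R=np.array([[np.cos(a),np.sin(a)],[-np.sin(a),np.cos(a)]])
for p in[(273,112),(225.5,78),(317,78)]: print("pin in jig mm",R@(onz(ray(K,T,p),.024)[:2]-c)*1000)
E
python3 go.py .5233 -.1953 .08 -72.2
```

```text
[ 0.402  -0.2379  0.1696]
plate edge in tool mm [ 45.61744292 -27.81396448 -10.        ]
plate edge in tool mm [ 45.60832342  28.68319282 -10.        ]
pin in jig mm [-54.5267954   -0.90226117]
pin in jig mm [-28.39696824  36.53112928]
pin in jig mm [-28.68829788 -36.02251225]
t 6.75 [ 0.402  -0.2377  0.1697] w 0.0555 F [-0.4  0.5 -3.2]
dp [0.3209, -0.011, 0.2245] rot [0.0039, -0.0007, -0.0027] rows 3.1
```

Request:
{"name": "carry_out", "arguments": {"series": [{"rot": [0.004,0,-0.003],"dp": [0.16,-0.005,0.0],"fingers": 0},{"rot": [0.004,0,-0.003],"dp": [0.32,-0.01,0.1],"fingers": 0},{"rot": [0.004,0,-0.003],"dp": [0.32,-0.01,0.225],"fingers": 0},{"rot": [0.004,0,-0.003],"dp": [0.32,-0.01,0.225],"fingers": 0},{"rot": [0.004,0,-0.003],"dp": [0.32,-0.01,0.225],"fingers": 0},{"rot": [0.004,0,-0.003],"dp": [0.32,-0.01,0.225],"fingers": 0},{"rot": [0.004,0,-0.003],"dp": [0.32,-0.01,0.225],"fingers": 0},{"rot": [0.004,0,-0.003],"dp": [0.32,-0.01,0.225],"fingers": 0}]}}

```text
t: 7.55
position: [0.5233, -0.1959, 0.0819]
tcp_rot: [[0.952, 0.306, 0.004], [0.306, -0.952, -0.0], [0.004, 0.001, -1.0]]
contact_force: [-0.7, 0.4, -3.4]
width: 0.0555
grasp_force: 40.0
```

```bash
python3 go.py .5230 -.1955 .0145 -72.2
```

```text
t 7.55 [ 0.5233 -0.1959  0.0819] w 0.0555 F [-0.7  0.4 -3.4]
dp [-0.0011, -0.0013, 0.1685] rot [0.0009, -0.0024, 0.0002] rows 1.3
```

Request:
{"name": "carry_out", "arguments": {"series": [{"rot": [0.001,-0.002,0],"dp": [-0.001,-0.001,0.05],"fingers": 0},{"rot": [0.001,-0.002,0],"dp": [-0.001,-0.001,0.09],"fingers": 0},{"rot": [0.001,-0.002,0],"dp": [-0.001,-0.001,0.12],"fingers": 0},{"rot": [0.001,-0.002,0],"dp": [-0.001,-0.001,0.145],"fingers": 0},{"rot": [0.001,-0.002,0],"dp": [-0.001,-0.001,0.16],"fingers": 0},{"rot": [0.001,-0.002,0],"dp": [-0.001,-0.001,0.168],"fingers": 0},{"rot": [0.001,-0.002,0],"dp": [-0.001,-0.001,0.168],"fingers": 0},{"rot": [0.001,-0.002,0],"dp": [-0.001,-0.001,0.168],"fingers": 0},{"rot": [0.001,-0.002,0],"dp": [-0.001,-0.001,0.168],"fingers": 0}]}}

```text
t: 8.45
position: [0.5228, -0.1942, 0.014]
tcp_rot: [[0.952, 0.308, -0.001], [0.308, -0.952, 0.002], [-0.001, -0.002, -1.0]]
contact_force: [-3.6, 1.9, 6.5]
width: 0.0553
grasp_force: 40.0
```

```bash
python3 go.py .5230 -.1955 .0145 -72.2
```

```text
t 8.45 [ 0.5228 -0.1942  0.014 ] w 0.0553 F [-3.6  1.9  6.5]
dp [-0.0005, 0.0032, -0.0013] rot [-0.0015, 0.0005, 0.0013] rows 0.0
```

Request:
{"name": "carry_out", "arguments": {"series": [{"rot": [0,0,0],"dp": [0,0,0],"fingers": 0.75},{"rot": [0,0,0],"dp": [0,0,0],"fingers": 0.75},{"rot": [0,0,0],"dp": [0,0,0],"fingers": 0.75},{"rot": [0,0,0],"dp": [0,0,0],"fingers": 0.75},{"rot": [0,0,0],"dp": [0,0,-0.08],"fingers": 0.75},{"rot": [0,0,0],"dp": [0,0,-0.2],"fingers": 0.75},{"rot": [0,0,0],"dp": [0,0,-0.3],"fingers": 1},{"rot": [0,0,0],"dp": [0,0,-0.4],"fingers": 1},{"rot": [0,0,0],"dp": [0,0,-0.4],"fingers": 1},{"rot": [0,0,0],"dp": [0,0,-0.4],"fingers": 1},{"rot": [0,0,0],"dp": [0,0,-0.4],"fingers": 1}]}}

```text
t: 9.55
position: [0.5224, -0.1935, 0.1715]
tcp_rot: [[0.951, 0.308, -0.005], [0.308, -0.951, 0.003], [-0.003, -0.004, -1.0]]
contact_force: [-0.1, 0.1, 0.1]
width: 0.0929
grasp_force: 0.0
```

```bash
python3 wr.py w_rect2 .024 170; python3 go.py .37 .04 .20 -18
```

```text
[ 0.5224 -0.1935  0.1715]
px [219. 384.] world mm 326.9 -197.0 size 80.7 39.3 ang 61.2
px [501. 204.] world mm 578.8 -377.5 size 54.7 54.7 ang 69.6
px [271. 130.] world mm 564.8 -181.7 size 140.7 102.1 ang 17.9
px [78. 33.] world mm 602.5 -4.4 size 54.4 54.4 ang 59.1
t 9.6 [ 0.5223 -0.1935  0.1712] w 0.093 F [0.2 0.2 0.3]
dp [-0.1826, -0.673, -0.0681] rot [-0.0039, 0.001, -0.6007] rows 6.3
```

View pics/w_rect2.png

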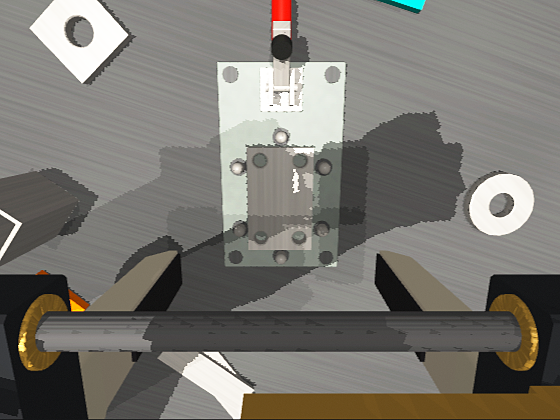

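The plate sits flat inside the six pins (holes (260,160), (300,160), (261,238), (299,237)). Next is the box stub.

```bash
python3 - <<'E'
from cell import *
from h import *
o=get_obs();f=grab_frame("wrist");K=f["camera_matrix"];C=f["tool_from_camera"]
W=np.eye(4);W[:3,:3]=o["tcp_rot"];W[:3,3]=o["position"];T=W@C
P=np.array([onz(ray(K,T,p),.024)[:2] for p in[(260,160),(300,160),(299,237),(261,238)]])*1000
print(P.round(1),P.mean(0),"ang",np.degrees(np.arctan2(*(P[0]+P[1]-P[2]-P[3])[::-1])))
E
python3 go.py .449 .011 .19 -18
```

```text
[[ 550.9 -167.8]
 [ 561.3 -199.8]
 [ 496.7 -220.8]
 [ 485.4 -189.1]] [ 523.55066809 -194.38526708] ang 18.00295207018369
t 9.65 [ 0.5223 -0.1937  0.1712] w 0.0929 F [ 0.1 -0.7  0.1]
dp [-0.017, -0.5434, -0.0445] rot [-0.0038, 0.0011, -0.6007] rows 6.3
```

Request:
{"name": "carry_out", "arguments": {"series": [{"rot": [-0.004,0.001,-0.1],"dp": [-0.003,-0.09,-0.045],"fingers": 1},{"rot": [-0.004,0.001,-0.2],"dp": [-0.006,-0.18,-0.045],"fingers": 1},{"rot": [-0.004,0.001,-0.3],"dp": [-0.009,-0.27,-0.045],"fingers": 1},{"rot": [-0.004,0.001,-0.4],"dp": [-0.011,-0.36,-0.045],"fingers": 1},{"rot": [-0.004,0.001,-0.5],"dp": [-0.014,-0.45,-0.045],"fingers": 1},{"rot": [-0.004,0.001,-0.6],"dp": [-0.017,-0.543,-0.045],"fingers": 1},{"rot": [-0.004,0.001,-0.6],"dp": [-0.017,-0.543,-0.045],"fingers": 1},{"rot": [-0.004,0.001,-0.6],"dp": [-0.017,-0.543,-0.045],"fingers": 1},{"rot": [-0.004,0.001,-0.6],"dp": [-0.017,-0.543,-0.045],"fingers": 1},{"rot": [-0.004,0.001,-0.6],"dp": [-0.017,-0.543,-0.045],"fingers": 1},{"rot": [-0.004,0.001,-0.6],"dp": [-0.017,-0.543,-0.045],"fingers": 1}]}}

```text
t: 10.75
position: [0.45, 0.0093, 0.1912]
tcp_rot: [[0.312, 0.95, 0.003], [0.95, -0.312, -0.002], [-0.001, 0.003, -1.0]]
contact_force: [0.8, -0.7, 0.2]
width: 0.093
grasp_force: 0.0
```

```bash
python3 wr.py w_box .08 170
```

```text
[0.45   0.0093 0.1912]
px [380. 371.] world mm 490.1 -155.5 size 40.3 93.2 ang 71.7
px [225. 386.] world mm 357.7 -127.3 size 71.8 41.0 ang 64.0
px [466. 278.] world mm 575.6 -93.0 size 33.8 29.6 ang 17.8
px [276. 192.] world mm 450.7 19.2 size 25.0 45.4 ang 71.8
px [437. 149.] world mm 576.9 16.9 size 45.3 45.5 ang 59.3
px [126.  80.] world mm 377.7 136.9 size 35.8 15.5 ang 3.5
px [332.  15.] world mm 532.2 120.3 size 30.5 126.5 ang 71.8
```

View pics/w_box.png

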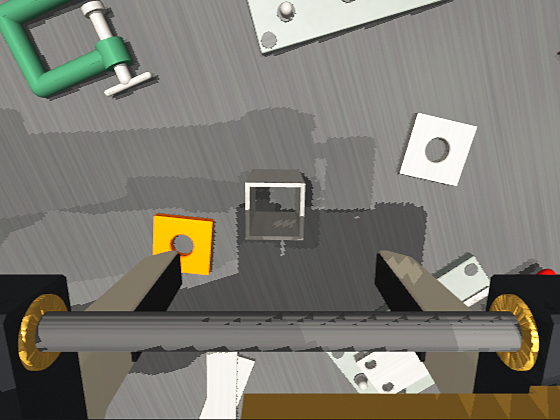

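Box stub top ring spans (246..305, 182..241) and is square to the tool. The orange plate nearby at (184,244) lies flat, so I'll keep the fingers above it.

```bash
python3 - <<'E'
from cell import *
from h import *
o=get_obs();f=grab_frame("wrist");K=f["camera_matrix"];C=f["tool_from_camera"]
W=np.eye(4);W[:3,:3]=o["tcp_rot"];W[:3,3]=o["position"];T=W@C
P=np.array([onz(ray(K,T,p),.08)[:2] for p in[(246,182),(305,183),(304.5,241),(246,240.5)]])*1000
print(P.round(1),P.mean(0),np.linalg.norm(np.diff(P,axis=0),axis=1))
E
python3 go.py .45 .011 .19 -18.2
```

```text
[[434.4  38.7]
 [476.5  24.1]
 [462.6 -19.9]
 [419.   -5.1]] [448.12396807   9.44096892] [44.58953129 46.12586914 46.03606442]
t 10.85 [0.4499 0.0096 0.1912] w 0.093 F [0.3 0.1 0.2]
dp [0.0033, -0.0009, 0.0031] rot [0.0021, 0.0005, 0.0005] rows 0.0
```

Request:
{"name": "carry_out", "arguments": {"series": [{"rot": [0.002,0,0],"dp": [-0.002,-0.004,0.08],"fingers": 1},{"rot": [0.002,0,0],"dp": [-0.002,-0.004,0.16],"fingers": 1},{"rot": [0.002,0,0],"dp": [-0.002,-0.004,0.24],"fingers": 1},{"rot": [0.002,0,0],"dp": [-0.002,-0.004,0.32],"fingers": 1},{"rot": [0.002,0,0],"dp": [-0.002,-0.004,0.373],"fingers": 1},{"rot": [0.002,0,0],"dp": [-0.002,-0.004,0.373],"fingers": 1},{"rot": [0.002,0,0],"dp": [-0.002,-0.004,0.373],"fingers": 1},{"rot": [0.002,0,0],"dp": [-0.002,-0.004,0.373],"fingers": 1},{"rot": [0.002,0,0],"dp": [-0.002,-0.004,0.373],"fingers": 0},{"rot": [0.002,0,0],"dp": [-0.002,-0.004,0.373],"fingers": 0},{"rot": [0.002,0,0],"dp": [-0.002,-0.004,0.373],"fingers": 0},{"rot": [0.002,0,0],"dp": [-0.002,-0.004,0.373],"fingers": 0},{"rot": [0.002,0,0],"dp": [-0.002,-0.004,0.373],"fingers": 0},{"rot": [0.002,0,0],"dp": [-0.002,-0.004,0.373],"fingers": 0},{"rot": [0.002,0,0],"dp": [-0.002,-0.004,0.373],"fingers": 0},{"rot": [0.002,0,0],"dp": [-0.002,-0.004,0.373],"fingers": 0}], "force": 40}}

```text
t: 12.45
position: [0.4482, 0.0098, 0.0421]
tcp_rot: [[0.31, 0.951, -0.0], [0.951, -0.31, -0.0], [-0.001, -0.0, -1.0]]
contact_force: [-0.9, 0.6, 1.3]
width: 0.0446
grasp_force: 39.9
```

```bash
python3 go.py .4481 .0094 .16 -18.2 .5232 -.1946 .16 -72
```

```text
t 12.45 [0.4482 0.0098 0.0421] w 0.0446 F [-0.9  0.6  1.3]
dp [-0.0012, -0.0002, -0.2947] rot [-0.0002, 0.0003, 0.0015] rows 2.4
dp [-0.4258, 0.3376, 0.0] rot [0.0, 0.0, 0.5978] rows 6.3
```

Request:
{"name": "carry_out", "arguments": {"series": [{"rot": [0,0,0],"dp": [0,0,-0.08],"fingers": 0},{"rot": [0,0,0],"dp": [0,0,-0.18],"fingers": 0},{"rot": [0,0,0],"dp": [0,0,-0.295],"fingers": 0},{"rot": [0,0,0],"dp": [0,0,-0.295],"fingers": 0},{"rot": [0,0,0.1],"dp": [-0.071,0.056,-0.295],"fingers": 0},{"rot": [0,0,0.2],"dp": [-0.142,0.112,-0.295],"fingers": 0},{"rot": [0,0,0.3],"dp": [-0.213,0.168,-0.295],"fingers": 0},{"rot": [0,0,0.4],"dp": [-0.284,0.224,-0.295],"fingers": 0},{"rot": [0,0,0.5],"dp": [-0.355,0.28,-0.295],"fingers": 0},{"rot": [0,0,0.6],"dp": [-0.427,0.338,-0.295],"fingers": 0},{"rot": [0,0,0.6],"dp": [-0.427,0.338,-0.295],"fingers": 0},{"rot": [0,0,0.6],"dp": [-0.427,0.338,-0.295],"fingers": 0},{"rot": [0,0,0.6],"dp": [-0.427,0.338,-0.295],"fingers": 0},{"rot": [0,0,0.6],"dp": [-0.427,0.338,-0.295],"fingers": 0},{"rot": [0,0,0.6],"dp": [-0.427,0.338,-0.295],"fingers": 0}]}}

```text
t: 13.95
position: [0.5239, -0.1934, 0.16]
tcp_rot: [[0.951, 0.31, -0.0], [0.31, -0.951, 0.001], [-0.0, -0.001, -1.0]]
contact_force: [-0.5, -0.1, -2.8]
width: 0.045
grasp_force: 39.9
```

```bash
python3 go.py .5236 -.1945 .0665 -72
```

```text
t 13.95 [ 0.5239 -0.1934  0.16  ] w 0.045 F [-0.5 -0.1 -2.8]
dp [-0.0017, 0.0026, 0.2338] rot [-0.0004, 0.0001, 0.0004] rows 1.9
```

Request:
{"name": "carry_out", "arguments": {"series": [{"rot": [0,0,0],"dp": [-0.002,0.003,0.07],"fingers": 0},{"rot": [0,0,0],"dp": [-0.002,0.003,0.13],"fingers": 0},{"rot": [0,0,0],"dp": [-0.002,0.003,0.18],"fingers": 0},{"rot": [0,0,0],"dp": [-0.002,0.003,0.21],"fingers": 0},{"rot": [0,0,0],"dp": [-0.002,0.003,0.225],"fingers": 0},{"rot": [0,0,0],"dp": [-0.002,0.003,0.233],"fingers": 0},{"rot": [0,0,0],"dp": [-0.002,0.003,0.235],"fingers": 0},{"rot": [0,0,0],"dp": [-0.002,0.003,0.235],"fingers": 0},{"rot": [0,0,0],"dp": [-0.002,0.003,0.235],"fingers": 0},{"rot": [0,0,0],"dp": [-0.002,0.003,0.235],"fingers": 0}]}}

```text
t: 14.95
position: [0.524, -0.1961, 0.0668]
tcp_rot: [[0.951, 0.308, 0.001], [0.308, -0.951, -0.001], [0.001, 0.001, -1.0]]
contact_force: [-0.6, 0.1, -3.8]
width: 0.0447
grasp_force: 39.9
```

```bash
python3 go.py .5236 -.1945 .066 -72
```

```text
t 14.95 [ 0.524  -0.1961  0.0668] w 0.0447 F [-0.6  0.1 -3.8]
dp [0.0003, -0.0041, 0.002] rot [0.0007, -0.0005, -0.0007] rows 0.0
```

Request:
{"name": "carry_out", "arguments": {"series": [{"rot": [0,0,0],"dp": [0,-0.004,0.002],"fingers": 0},{"rot": [0,0,0],"dp": [0,-0.004,0.004],"fingers": 0},{"rot": [0,0,0],"dp": [0,-0.004,0.005],"fingers": 0},{"rot": [0,0,0],"dp": [0,-0.004,0.005],"fingers": 0}]}}

```text
t: 15.35
position: [0.5238, -0.1952, 0.0661]
tcp_rot: [[0.952, 0.308, 0.002], [0.308, -0.952, -0.001], [0.002, 0.002, -1.0]]
contact_force: [-1.5, 0.6, 7.5]
width: 0.0444
grasp_force: 39.9
```

Contact. I release and rise.

Request:
{"name": "carry_out", "arguments": {"series": [{"rot": [0,0,0],"dp": [0,0,0],"fingers": 0.8},{"rot": [0,0,0],"dp": [0,0,0],"fingers": 0.8},{"rot": [0,0,0],"dp": [0,0,0],"fingers": 0.8},{"rot": [0,0,0],"dp": [0,0,0],"fingers": 0.8},{"rot": [0,0,0],"dp": [0,0,0],"fingers": 0.8},{"rot": [0,0,0],"dp": [0,0,-0.08],"fingers": 0.8},{"rot": [0,0,0],"dp": [0,0,-0.2],"fingers": 1},{"rot": [0,0,0],"dp": [0,0,-0.3],"fingers": 1},{"rot": [0,0,0],"dp": [0,0,-0.36],"fingers": 1},{"rot": [0,0,0],"dp": [0,0,-0.36],"fingers": 1},{"rot": [0,0,0],"dp": [0,0,-0.36],"fingers": 1},{"rot": [0,0,0],"dp": [0,0,-0.36],"fingers": 1},{"rot": [0,0,0],"dp": [0,0,-0.36],"fingers": 1}]}}

```text
t: 16.65
position: [0.5225, -0.1938, 0.2068]
tcp_rot: [[0.951, 0.308, -0.003], [0.308, -0.951, 0.001], [-0.002, -0.001, -1.0]]
contact_force: [0.1, 0.6, -0.5]
width: 0.0926
grasp_force: 0.0
```

```bash
python3 wr.py w_box2 .104 150; python3 go.py .6055 .0026 .15 -32
```

```text
[ 0.5225 -0.1938  0.2068]
px [227. 369.] world mm 383.9 -194.6 size 63.6 31.3 ang 60.5
px [348. 295.] world mm 478.1 -264.4 size 59.0 20.7 ang 89.1
px [480. 196.] world mm 581.0 -331.3 size 42.2 43.3 ang 17.9
px [353. 108.] world mm 611.0 -221.5 size 13.2 27.8 ang 0.5
px [268. 130.] world mm 568.5 -180.3 size 111.4 79.3 ang 18.0
px [98. 39.] world mm 599.4 -42.4 size 42.4 42.5 ang 59.2
t 16.7 [ 0.5226 -0.1939  0.2069] w 0.0928 F [-0.6 -0.9  0. ]
dp [0.3488, -0.4036, 0.142] rot [-0.0011, 0.0011, -0.4453] rows 4.7
```

View pics/w_box2.png

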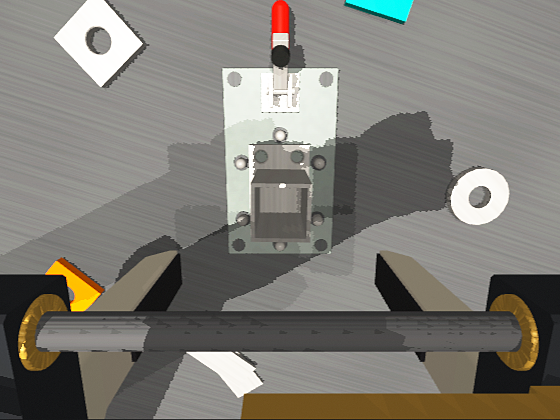

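The box stands upright on the plate, its top outline at about (251..310, 185..243). Cap plate (bare, holed) is at (98,40).

```bash
python3 - <<'E'
from cell import *
from h import *
o=get_obs();f=grab_frame("wrist");K=f["camera_matrix"];C=f["tool_from_camera"]
W=np.eye(4);W[:3,:3]=o["tcp_rot"];W[:3,3]=o["position"];T=W@C
P=np.array([onz(ray(K,T,p),.104)[:2] for p in[(251,185),(310,185),(308,243),(252,242)]])*1000
print(P.round(1),P.mean(0),np.linalg.norm(np.diff(P,axis=0),axis=1))
E
```

```text
[[ 537.4 -168.4]
 [ 550.7 -209.6]
 [ 507.8 -222.9]
 [ 495.4 -181.9]] [ 522.82473348 -195.71348463] [43.33248316 44.89599358 42.83262557]
```

Request:
{"name": "carry_out", "arguments": {"series": [{"rot": [0,0,-0.09],"dp": [0.087,-0.1,0],"fingers": 1},{"rot": [0,0,-0.18],"dp": [0.174,-0.2,0.02],"fingers": 1},{"rot": [0,0,-0.27],"dp": [0.26,-0.3,0.06],"fingers": 1},{"rot": [0,0,-0.36],"dp": [0.349,-0.404,0.1],"fingers": 1},{"rot": [0,0,-0.445],"dp": [0.349,-0.404,0.142],"fingers": 1},{"rot": [0,0,-0.445],"dp": [0.349,-0.404,0.142],"fingers": 1},{"rot": [0,0,-0.445],"dp": [0.349,-0.404,0.142],"fingers": 1},{"rot": [0,0,-0.445],"dp": [0.349,-0.404,0.142],"fingers": 1},{"rot": [0,0,-0.445],"dp": [0.349,-0.404,0.142],"fingers": 1},{"rot": [0,0,-0.445],"dp": [0.349,-0.404,0.142],"fingers": 1}]}}

```text
t: 17.75
position: [0.6064, 0.0006, 0.1525]
tcp_rot: [[0.533, 0.846, 0.002], [0.846, -0.533, -0.001], [-0.0, 0.002, -1.0]]
contact_force: [-0.6, 0.1, 0.0]
width: 0.093
grasp_force: 0.0
```

```bash
python3 wr.py w_cap .010 150
```

```text
[6.064e-01 6.000e-04 1.525e-01]
px [325. 386.] world mm 550.2 -176.4 size 20.5 40.2 ang 57.7
px [349. 374.] world mm 572.1 -175.8 size 44.8 158.9 ang 57.7
px [473. 338.] world mm 693.2 -209.9 size 19.0 76.5 ang 56.8
px [274. 183.] world mm 610.6 15.4 size 26.4 56.7 ang 57.8
px [535. 155.] world mm 809.0 -80.6 size 57.7 27.4 ang 11.1
px [452. 143.] world mm 754.8 -34.2 size 10.0 49.8 ang 0.6
px [420. 150.] world mm 729.1 -23.0 size 16.5 95.6 ang 0.8
px [305. 101.] world mm 670.1 59.7 size 6.9 65.8 ang 0.5
px [246.  94.] world mm 628.1 86.1 size 57.7 57.8 ang 89.4
px [337.  91.] world mm 694.0 51.5 size 7.6 95.9 ang 1.8
px [372. 108.] world mm 705.7 23.5 size 28.4 164.8 ang 0.1
px [99. 59.] world mm 561.8 181.0 size 106.4 171.5 ang 87.1
```

View pics/w_cap.png

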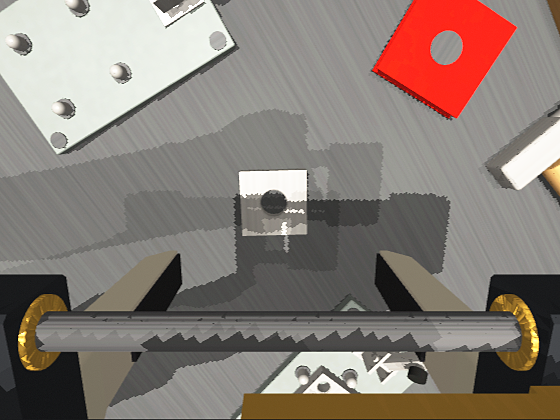

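Cap plate is centred at (273,203) with its hole at (274,202), square to the tool.

```bash
python3 - <<'E'
from cell import *
from h import *
o=get_obs();f=grab_frame("wrist");K=f["camera_matrix"];C=f["tool_from_camera"]
W=np.eye(4);W[:3,:3]=o["tcp_rot"];W[:3,3]=o["position"];T=W@C
P=np.array([onz(ray(K,T,p),.01)[:2] for p in[(239,170),(306,170),(306,236),(240,236),(274,202)]])*1000
print(P.round(1),P[:4].mean(0),np.linalg.norm(np.diff(P,axis=0),axis=1))
E
python3 go.py .6025 .0026 .003 -32.2
```

```text
[[593.9  42. ]
 [641.2  12.3]
 [611.4 -37. ]
 [562.7  -6.4]
 [604.    3.5]] [602.3190934    2.72816263] [55.801116   57.61110413 57.52781102 42.45136695]
t 17.85 [0.6064 0.0015 0.152 ] w 0.093 F [ 0.1 -0.7  0.5]
dp [-0.0028, -0.0101, 0.3726] rot [0.0008, -0.0, 0.0009] rows 3.0
```

Request:
{"name": "carry_out", "arguments": {"series": [{"rot": [0,0,0],"dp": [-0.002,-0.009,0.1],"fingers": 1},{"rot": [0,0,0],"dp": [-0.002,-0.009,0.2],"fingers": 1},{"rot": [0,0,0],"dp": [-0.002,-0.009,0.28],"fingers": 1},{"rot": [0,0,0],"dp": [-0.002,-0.009,0.34],"fingers": 1},{"rot": [0,0,0],"dp": [-0.002,-0.009,0.365],"fingers": 1},{"rot": [0,0,0],"dp": [-0.002,-0.009,0.371],"fingers": 1},{"rot": [0,0,0],"dp": [-0.002,-0.009,0.371],"fingers": 1},{"rot": [0,0,0],"dp": [-0.002,-0.009,0.371],"fingers": 1},{"rot": [0,0,0],"dp": [-0.002,-0.009,0.371],"fingers": 0},{"rot": [0,0,0],"dp": [-0.002,-0.009,0.371],"fingers": 0},{"rot": [0,0,0],"dp": [-0.002,-0.009,0.371],"fingers": 0},{"rot": [0,0,0],"dp": [-0.002,-0.009,0.371],"fingers": 0},{"rot": [0,0,0],"dp": [-0.002,-0.009,0.371],"fingers": 0},{"rot": [0,0,0],"dp": [-0.002,-0.009,0.371],"fingers": 0},{"rot": [0,0,0],"dp": [-0.002,-0.009,0.371],"fingers": 0}]}}

```text
t: 19.35
position: [0.603, 0.0034, 0.003]
tcp_rot: [[0.53, 0.848, 0.0], [0.848, -0.53, -0.001], [-0.0, 0.001, -1.0]]
contact_force: [0.4, -1.5, -0.6]
width: 0.0555
grasp_force: 40.0
```

```bash
python3 go.py .603 .003 .18 -32.2 .5232 -.1952 .18 -72
```

```text
t 19.35 [0.603  0.0034 0.003 ] w 0.0555 F [ 0.4 -1.5 -0.6]
dp [-0.001, 0.0009, -0.4424] rot [0.0005, 0.0002, 0.002] rows 3.5
dp [-0.5256, 0.0952, 0.0] rot [0.0, 0.0, 0.4422] rows 4.6
```

Request:
{"name": "carry_out", "arguments": {"series": [{"rot": [0,0,0],"dp": [0,0,-0.1],"fingers": 0},{"rot": [0,0,0],"dp": [0,0,-0.22],"fingers": 0},{"rot": [0,0,0],"dp": [0,0,-0.34],"fingers": 0},{"rot": [0,0,0],"dp": [0,0,-0.44],"fingers": 0},{"rot": [0,0,0],"dp": [0,0,-0.44],"fingers": 0},{"rot": [0,0,0.09],"dp": [-0.1,0.02,-0.44],"fingers": 0},{"rot": [0,0,0.18],"dp": [-0.2,0.04,-0.44],"fingers": 0},{"rot": [0,0,0.27],"dp": [-0.3,0.06,-0.44],"fingers": 0},{"rot": [0,0,0.36],"dp": [-0.4,0.08,-0.44],"fingers": 0},{"rot": [0,0,0.444],"dp": [-0.526,0.096,-0.44],"fingers": 0},{"rot": [0,0,0.444],"dp": [-0.526,0.096,-0.44],"fingers": 0},{"rot": [0,0,0.444],"dp": [-0.526,0.096,-0.44],"fingers": 0},{"rot": [0,0,0.444],"dp": [-0.526,0.096,-0.44],"fingers": 0},{"rot": [0,0,0.444],"dp": [-0.526,0.096,-0.44],"fingers": 0},{"rot": [0,0,0.444],"dp": [-0.526,0.096,-0.44],"fingers": 0}]}}

```text
t: 20.85
position: [0.5243, -0.1936, 0.1786]
tcp_rot: [[0.95, 0.312, -0.0], [0.312, -0.95, 0.0], [-0.0, -0.0, -1.0]]
contact_force: [-0.5, -0.2, -1.8]
width: 0.0554
grasp_force: 40.0
```

```bash
python3 go.py .5234 -.1952 .108 -72
```

```text
t 20.85 [ 0.5243 -0.1936  0.1786] w 0.0554 F [-0.5 -0.2 -1.8]
dp [-0.0034, 0.0032, 0.1765] rot [-0.0003, 0.0001, 0.0021] rows 1.4
```

Request:
{"name": "carry_out", "arguments": {"series": [{"rot": [0,0,0.002],"dp": [-0.003,0.003,0.06],"fingers": 0},{"rot": [0,0,0.002],"dp": [-0.003,0.003,0.11],"fingers": 0},{"rot": [0,0,0.002],"dp": [-0.003,0.003,0.145],"fingers": 0},{"rot": [0,0,0.002],"dp": [-0.003,0.003,0.165],"fingers": 0},{"rot": [0,0,0.002],"dp": [-0.003,0.003,0.174],"fingers": 0},{"rot": [0,0,0.002],"dp": [-0.003,0.003,0.177],"fingers": 0},{"rot": [0,0,0.002],"dp": [-0.003,0.003,0.177],"fingers": 0},{"rot": [0,0,0.002],"dp": [-0.003,0.003,0.177],"fingers": 0},{"rot": [0,0,0.002],"dp": [-0.003,0.003,0.177],"fingers": 0}]}}

```text
t: 21.75
position: [0.5234, -0.1969, 0.1089]
tcp_rot: [[0.952, 0.306, 0.001], [0.306, -0.952, -0.001], [0.001, 0.001, -1.0]]
contact_force: [1.2, 0.4, -1.6]
width: 0.0553
grasp_force: 40.0
```

```bash
python3 go.py .5234 -.1952 .107 -72
```

```text
t 21.75 [ 0.5234 -0.1969  0.1089] w 0.0553 F [ 1.2  0.4 -1.6]
dp [0.0013, -0.004, 0.0046] rot [0.0008, -0.0006, -0.0017] rows 0.1
```

Request:
{"name": "carry_out", "arguments": {"series": [{"rot": [0,0,0],"dp": [0.001,-0.004,0.002],"fingers": 0},{"rot": [0,0,0],"dp": [0.001,-0.004,0.004],"fingers": 0},{"rot": [0,0,0],"dp": [0.001,-0.004,0.005],"fingers": 0},{"rot": [0,0,0],"dp": [0.001,-0.004,0.005],"fingers": 0}]}}

```text
t: 22.15
position: [0.5232, -0.1948, 0.107]
tcp_rot: [[0.952, 0.307, 0.001], [0.307, -0.952, 0.0], [0.001, -0.0, -1.0]]
contact_force: [-1.6, 2.5, 5.5]
width: 0.0555
grasp_force: 40.0
```

Contact on the stub. I release and rise, then look.

Request:
{"name": "carry_out", "arguments": {"series": [{"rot": [0,0,0],"dp": [0,0,0],"fingers": 0.85},{"rot": [0,0,0],"dp": [0,0,0],"fingers": 0.85},{"rot": [0,0,0],"dp": [0,0,0],"fingers": 0.85},{"rot": [0,0,0],"dp": [0,0,0],"fingers": 0.85},{"rot": [0,0,0],"dp": [0,0,0],"fingers": 0.85},{"rot": [0,0,0],"dp": [0,0,-0.06],"fingers": 0.85},{"rot": [0,0,0],"dp": [0,0,-0.16],"fingers": 1},{"rot": [0,0,0],"dp": [0,0,-0.26],"fingers": 1},{"rot": [0,0,0],"dp": [0,0,-0.26],"fingers": 1},{"rot": [0,0,0],"dp": [0,0,-0.26],"fingers": 1},{"rot": [0,0,0],"dp": [0,0,-0.26],"fingers": 1}]}}

```text
t: 23.25
position: [0.5222, -0.1942, 0.209]
tcp_rot: [[0.952, 0.307, -0.002], [0.307, -0.952, 0.001], [-0.002, -0.001, -1.0]]
contact_force: [0.2, 0.2, 0.0]
width: 0.093
grasp_force: 0.0
```

```bash
python3 wr.py w_cap2 .114 150; python3 go.py .58 -.385 .15 -40
```

```text
[ 0.5222 -0.1942  0.209 ]
px [228. 368.] world mm 390.7 -194.8 size 59.5 30.3 ang 60.6
px [299. 198.] world mm 538.1 -203.9 size 31.3 16.6 ang 19.1
px [478. 195.] world mm 580.9 -326.2 size 40.2 41.8 ang 17.9
px [271. 132.] world mm 569.1 -180.2 size 107.4 76.5 ang 18.0
t 23.3 [ 0.5221 -0.1942  0.2087] w 0.0931 F [ 0.5 -0.4  0.8]
dp [-0.0081, 0.4986, 0.1461] rot [-0.0014, 0.0012, -0.3572] rows 4.2
```

View pics/w_cap2.png

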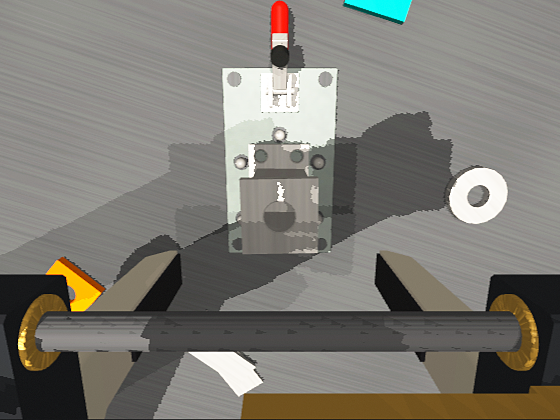

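Cap lies centred and square on the stub: outline (240..319,178..255), hole (280,216). Next is the ring at (480,195), approached with yaw 0 to stay clear of the grinder beyond it.

```bash
python3 go.py .5785 -.3854 .14 0; python3 - <<'E'
from cell import *
from h import *
o=get_obs();f=grab_frame("wrist");K=f["camera_matrix"];C=f["tool_from_camera"]
W=np.eye(4);W[:3,:3]=o["tcp_rot"];W[:3,3]=o["position"];T=W@C
print(onz(ray(K,T,(280,216)),.114),onz(ray(K,T,(280,216.5)),.114))
D=grab_frame("side")
for p in[(314,386),(320,394),(340,400),(385,375),(360,400)]: print(p,onz(ray(D["camera_matrix"],D["world_from_camera"],p),.04).round(3))
E
```

```text
t 23.3 [ 0.5221 -0.1942  0.2087] w 0.0931 F [ 0.5 -0.4  0.8]
dp [-0.0119, 0.4984, 0.1711] rot [-0.0018, 0.0006, -0.8017] rows 8.4
[ 0.52308469 -0.19547978  0.114     ] [ 0.5227266  -0.19559556  0.114     ]
(314, 386) [ 0.457 -0.512  0.04 ]
(320, 394) [ 0.463 -0.529  0.04 ]
(340, 400) [ 0.493 -0.547  0.04 ]
(385, 375) [ 0.587 -0.519  0.04 ]
(360, 400) [ 0.527 -0.555  0.04 ]
```

Request:
{"name": "carry_out", "arguments": {"series": [{"rot": [0,0,-0.09],"dp": [-0.002,0.08,0],"fingers": 1},{"rot": [0,0,-0.18],"dp": [-0.004,0.16,0],"fingers": 1},{"rot": [0,0,-0.27],"dp": [-0.006,0.24,0],"fingers": 1},{"rot": [0,0,-0.36],"dp": [-0.008,0.32,0.03],"fingers": 1},{"rot": [0,0,-0.45],"dp": [-0.01,0.4,0.06],"fingers": 1},{"rot": [0,0,-0.54],"dp": [-0.012,0.498,0.1],"fingers": 1},{"rot": [0,0,-0.63],"dp": [-0.012,0.498,0.14],"fingers": 1},{"rot": [0,0,-0.72],"dp": [-0.012,0.498,0.171],"fingers": 1},{"rot": [0,0,-0.802],"dp": [-0.012,0.498,0.171],"fingers": 1},{"rot": [0,0,-0.802],"dp": [-0.012,0.498,0.171],"fingers": 1},{"rot": [0,0,-0.802],"dp": [-0.012,0.498,0.171],"fingers": 1},{"rot": [0,0,-0.802],"dp": [-0.012,0.498,0.171],"fingers": 1},{"rot": [0,0,-0.802],"dp": [-0.012,0.498,0.171],"fingers": 1}]}}

```text
t: 24.7
position: [0.5796, -0.386, 0.1422]
tcp_rot: [[0.0, 1.0, 0.0], [1.0, -0.0, -0.001], [-0.001, 0.0, -1.0]]
contact_force: [-0.4, -0.6, 0.6]
width: 0.0932
grasp_force: 0.0
```

```bash
cat > ring.py <<'E'
# ring/hole under the wrist camera: bore or dark-hole centre near a guess by local threshold
import sys
from wr import *
from go import plan
n,gx,gy,z,zt,yaw=sys.argv[1],*map(float,sys.argv[2:7])
o,f,K,T=shot(n);print(np.round(o["position"],4),o["t"])
p=np.linalg.inv(T)@np.r_[gx,gy,z,1];u=(K@p[:3])[:2]/p[2];print("guess px",u.round(0))
x0,y0=(u-70).astype(int).clip(0);r=cv2.cvtColor(f["color"],cv2.COLOR_RGB2GRAY)[y0:y0+140,x0:x0+140]
cs=cv2.HoughCircles(cv2.medianBlur(r,3),cv2.HOUGH_GRADIENT,1,8,param1=90,param2=16,minRadius=8,maxRadius=55)
for c in (cs[0][:8] if cs is not None else []):
    w=onz(ray(K,T,c[:2]+[x0,y0]),z);print("circle px",(c[:2]+[x0,y0]).round(1),"r mm",round(c[2]*np.linalg.norm(T[:3,3]-w)/K[0,0]*1000,1),"world",(w*1000).round(1))
plan(gx,gy,zt,yaw)
E
python3 ring.py w_ring .5785 -.3854 .012 .003 0
```

```text
[ 0.5796 -0.386   0.1422] 24.7
guess px [277. 205.]
circle px [276.5 204.5] r mm 28.4 world [ 578.2 -384.8   12. ]
circle px [275.5 192.5] r mm 18.5 world [ 577.4 -374.8   12. ]
circle px [267.5 210.5] r mm 19.3 world [ 570.8 -389.9   12. ]
circle px [287.5 203.5] r mm 19.9 world [ 587.2 -384.    12. ]
circle px [273.5 218.5] r mm 16.2 world [ 575.7 -396.7   12. ]
circle px [284.5 193.5] r mm 16.9 world [ 584.7 -375.6   12. ]
circle px [266.5 224.5] r mm 10.7 world [ 569.9 -401.8   12. ]
circle px [262.5 203.5] r mm 17.3 world [ 566.7 -384.    12. ]
dp [0.0019, -0.0029, 0.3481] rot [0.0003, 0.0006, -0.0001] rows 2.8
```

View pics/w_ring.png

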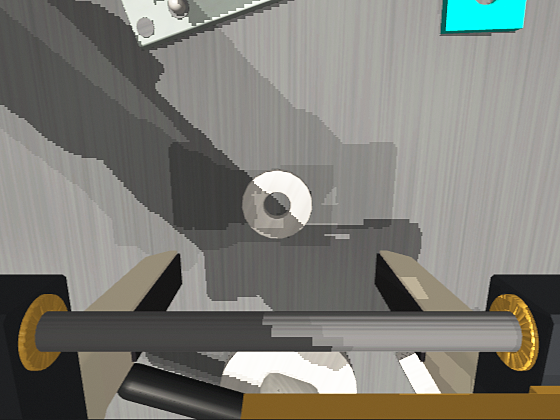

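The ring is at (277,204.5), radius 28.4 mm as it should be. The grinder is well clear, below (240,370).

Request:
{"name": "carry_out", "arguments": {"series": [{"rot": [0,0,0],"dp": [0.002,-0.003,0.1],"fingers": 1},{"rot": [0,0,0],"dp": [0.002,-0.003,0.2],"fingers": 1},{"rot": [0,0,0],"dp": [0.002,-0.003,0.28],"fingers": 1},{"rot": [0,0,0],"dp": [0.002,-0.003,0.33],"fingers": 1},{"rot": [0,0,0],"dp": [0.002,-0.003,0.347],"fingers": 1},{"rot": [0,0,0],"dp": [0.002,-0.003,0.347],"fingers": 1},{"rot": [0,0,0],"dp": [0.002,-0.003,0.347],"fingers": 1},{"rot": [0,0,0],"dp": [0.002,-0.003,0.347],"fingers": 0},{"rot": [0,0,0],"dp": [0.002,-0.003,0.347],"fingers": 0},{"rot": [0,0,0],"dp": [0.002,-0.003,0.347],"fingers": 0},{"rot": [0,0,0],"dp": [0.002,-0.003,0.347],"fingers": 0},{"rot": [0,0,0],"dp": [0.002,-0.003,0.347],"fingers": 0},{"rot": [0,0,0],"dp": [0.002,-0.003,0.347],"fingers": 0},{"rot": [0,0,0],"dp": [0.002,-0.003,0.347],"fingers": 0}]}}

```text
t: 26.15
position: [0.5784, -0.3854, 0.0033]
tcp_rot: [[-0.0, 1.0, 0.0], [1.0, 0.0, -0.001], [-0.001, 0.0, -1.0]]
contact_force: [-0.2, 0.2, 1.2]
width: 0.0572
grasp_force: 40.0
```

```bash
python3 go.py .5785 -.3854 .2 0 .66 -.1 .22 40 .545 .05 .17 88.5
```

```text
t 26.15 [ 0.5784 -0.3854  0.0033] w 0.0572 F [-0.2  0.2  1.2]
dp [-0.0002, 0.0005, -0.4916] rot [0.0003, 0.0004, 0.0003] rows 3.9
dp [0.7135, 0.2038, -0.05] rot [0.0, 0.0, -0.4444] rows 5.9
dp [0.4721, 0.0208, 0.125] rot [0.0, 0.0, -0.5389] rows 5.6
```

Request:
{"name": "carry_out", "arguments": {"series": [{"rot": [0,0,0],"dp": [0,0,-0.1],"fingers": 0},{"rot": [0,0,0],"dp": [0,0,-0.22],"fingers": 0},{"rot": [0,0,0],"dp": [0,0,-0.34],"fingers": 0},{"rot": [0,0,0],"dp": [0,0,-0.46],"fingers": 0},{"rot": [0,0,0],"dp": [0,0,-0.5],"fingers": 0},{"rot": [0,0,-0.07],"dp": [0.12,0.03,-0.53],"fingers": 0},{"rot": [0,0,-0.14],"dp": [0.24,0.06,-0.53],"fingers": 0},{"rot": [0,0,-0.21],"dp": [0.36,0.1,-0.53],"fingers": 0},{"rot": [0,0,-0.28],"dp": [0.48,0.14,-0.53],"fingers": 0},{"rot": [0,0,-0.36],"dp": [0.6,0.17,-0.53],"fingers": 0},{"rot": [0,0,-0.44],"dp": [0.713,0.2,-0.53],"fingers": 0},{"rot": [0,0,-0.44],"dp": [0.713,0.2,-0.53],"fingers": 0},{"rot": [0,0,-0.44],"dp": [0.713,0.2,-0.53],"fingers": 0},{"rot": [0,0,-0.44],"dp": [0.713,0.2,-0.53],"fingers": 0}]}}

```text
t: 27.55
position: [0.6572, -0.1021, 0.2145]
tcp_rot: [[-0.636, 0.772, -0.002], [0.772, 0.636, -0.002], [-0.001, -0.003, -1.0]]
contact_force: [-0.0, 0.1, -2.7]
width: 0.0571
grasp_force: 40.0
```

```bash
python3 go.py .665 .18 .17 88.5;  python3 - <<'E'
from cell import *
from h import *
f=grab_frame("wrist");K=f["camera_matrix"];C=f["tool_from_camera"]
W=np.eye(4);W[:3,:3]=[[.533,.846,.002],[.846,-.533,-.001],[0,.002,-1]];W[:3,3]=[.6064,.001,.1523];T=W@C
for p in[(19,42),(63,107),(121,71),(78,3)]: print(onz(ray(K,T,p),.024)*1000)
E
```

```text
t 27.55 [ 0.6572 -0.1021  0.2145] w 0.0571 F [-0.   0.1 -2.7]
dp [0.532, 0.4636, 0.1095] rot [-0.0018, -0.0002, -0.5448] rows 5.7
[512.1212176  206.90086319  24.        ]
[509.417499   154.60912259  24.        ]
[562.8431669  151.39725069  24.        ]
[565.23906392 203.80323507  24.        ]
```

Request:
{"name": "carry_out", "arguments": {"series": [{"rot": [0,0,-0.09],"dp": [0.09,0.08,0],"fingers": 0},{"rot": [0,0,-0.18],"dp": [0.18,0.16,0],"fingers": 0},{"rot": [0,0,-0.27],"dp": [0.27,0.24,0.02],"fingers": 0},{"rot": [0,0,-0.36],"dp": [0.36,0.32,0.05],"fingers": 0},{"rot": [0,0,-0.45],"dp": [0.45,0.4,0.08],"fingers": 0},{"rot": [0,0,-0.55],"dp": [0.532,0.464,0.11],"fingers": 0},{"rot": [0,0,-0.56],"dp": [0.532,0.464,0.11],"fingers": 0},{"rot": [0,0,-0.56],"dp": [0.532,0.464,0.11],"fingers": 0},{"rot": [0,0,-0.56],"dp": [0.532,0.464,0.11],"fingers": 0},{"rot": [0,0,-0.56],"dp": [0.532,0.464,0.11],"fingers": 0},{"rot": [0,0,-0.56],"dp": [0.532,0.464,0.11],"fingers": 0}]}}

```text
t: 28.7
position: [0.666, 0.18, 0.1714]
tcp_rot: [[-1.0, 0.003, 0.001], [0.003, 1.0, -0.001], [-0.001, -0.001, -1.0]]
contact_force: [0.3, 0.1, -2.0]
width: 0.0572
grasp_force: 40.0
```

```bash
python3 wr.py w_rj .012 170
```

```text
[0.666  0.18   0.1714]
px [273. 225.] world mm 689.0 173.4 size 17.8 59.7 ang 2.2
px [536.  97.] world mm 579.5 398.2 size 48.0 33.1 ang 10.5
px [276. 100.] world mm 577.2 179.4 size 105.9 148.2 ang 87.1
```

View pics/w_rj.png

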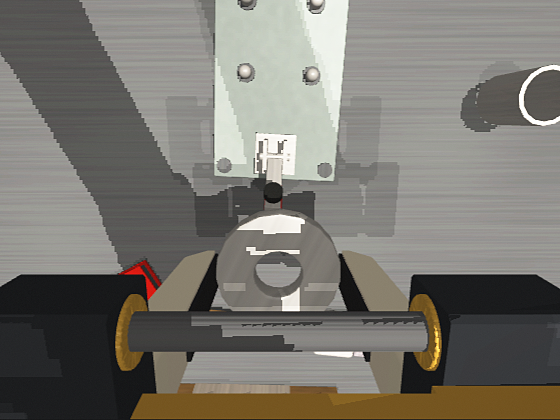

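Round jig pins are at (246,71) and (312,74), jig width 105.9 mm (106). The held ring's top face is about (217..341, 210..), bore (278,268).

```bash
python3 - <<'E'
from cell import *
from h import *
o=get_obs();f=grab_frame("wrist");K=f["camera_matrix"];C=f["tool_from_camera"]
W=np.eye(4);W[:3,:3]=o["tcp_rot"];W[:3,3]=o["position"];T=W@C
print(o["position"])
a=np.radians(-2.9);R=np.array([[np.cos(a),-np.sin(a)],[np.sin(a),np.cos(a)]])
for p,j in[((246,71),(27,-27)),((312.5,74),(27,27))]: print("origin from pin",(onz(ray(K,T,p),.024)[:2]-R@np.array(j)/1000)*1000)
for p,j in[((224,165),(114,-53)),((336,181),(114,53)),((214,175),(114,-53))]: print("corner",p,(onz(ray(K,T,p),.012)[:2]-R@np.array(j)/1000)*1000)
for p in[(217,263),(341,263),(279,209),(278,268)]: print("ring in tool",onz(ray(K,C,p),-.0087)*1000)
E
```

```text
[0.66581275 0.1805621  0.17135579]
origin from pin [533.73991352 183.38097182]
origin from pin [533.38241391 182.27117465]
corner (224, 165) [523.96886316 191.65131634]
corner (336, 181) [532.96657186 184.39306547]
corner (214, 175) [532.74653841 182.49066694]
ring in tool [  5.90797418 -27.98049581  -8.7       ]
ring in tool [ 5.89666223 28.41498107 -8.7       ]
ring in tool [31.14551908  0.20503761 -8.7       ]
ring in tool [ 3.46618288 -0.23789886 -8.7       ]
```

```bash
python3 go.py .5353 .1824 .08 87.1
```

```text
t 28.8 [0.6657 0.1811 0.1713] w 0.0572 F [-0.7 -0.3 -2.3]
dp [0.3261, 0.003, 0.2279] rot [-0.0005, 0.0005, 0.0313] rows 3.2
```

Request:
{"name": "carry_out", "arguments": {"series": [{"rot": [0,0,0.031],"dp": [0.1,0.001,0],"fingers": 0},{"rot": [0,0,0.031],"dp": [0.22,0.002,0],"fingers": 0},{"rot": [0,0,0.031],"dp": [0.326,0.003,0],"fingers": 0},{"rot": [0,0,0.031],"dp": [0.326,0.003,0.05],"fingers": 0},{"rot": [0,0,0.031],"dp": [0.326,0.003,0.15],"fingers": 0},{"rot": [0,0,0.031],"dp": [0.326,0.003,0.228],"fingers": 0},{"rot": [0,0,0.031],"dp": [0.326,0.003,0.228],"fingers": 0},{"rot": [0,0,0.031],"dp": [0.326,0.003,0.228],"fingers": 0},{"rot": [0,0,0.031],"dp": [0.326,0.003,0.228],"fingers": 0},{"rot": [0,0,0.031],"dp": [0.326,0.003,0.228],"fingers": 0}]}}

```text
t: 29.8
position: [0.5364, 0.1838, 0.0816]
tcp_rot: [[-0.999, 0.048, 0.004], [0.048, 0.999, 0.001], [-0.004, 0.001, -1.0]]
contact_force: [-0.2, 0.5, -2.0]
width: 0.0569
grasp_force: 40.0
```

```bash
python3 go.py .5353 .1824 .0158 87.1;  python3 - <<'E'
from wr import *
o,f,K,T=shot("w_rj2")
g=cv2.cvtColor(f["color"],cv2.COLOR_RGB2GRAY)
for x in(-27,27):
  for y in(-27,27):
    a=np.radians(-2.9);w=np.array([.5338+(np.cos(a)*x-np.sin(a)*y)/1000,.1824+(np.sin(a)*x+np.cos(a)*y)/1000,.024,1])
    p=np.linalg.inv(T)@w;print((x,y),((K@p[:3])[:2]/p[2]).round(0))
E
```

```text
t 29.8 [0.5364 0.1838 0.0816] w 0.0569 F [-0.2  0.5 -2. ]
dp [0.0033, -0.0037, 0.1645] rot [0.0007, 0.0025, 0.0013] rows 1.3
(-27, -27) [232. 186.]
(-27, 27) [320. 186.]
(27, -27) [234. 268.]
(27, 27) [318. 268.]
```

View pics/w_rj2.png

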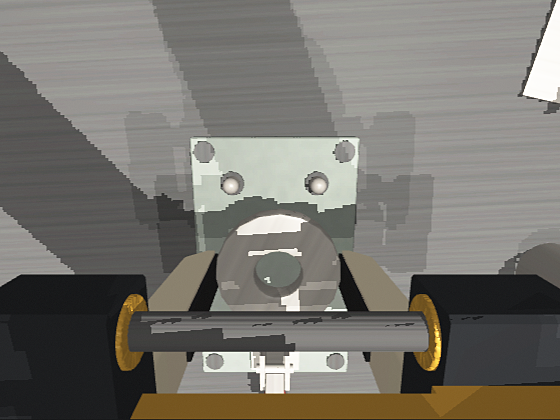

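Pins at (231,184) and (318,184) lie 2 px up and 1.5 px left of the prediction, so the jig centre is about (532.6,181.6). I correct by that and lower the ring.

Request:
{"name": "carry_out", "arguments": {"series": [{"rot": [0,0.002,0],"dp": [0.005,-0.006,0.05],"fingers": 0},{"rot": [0,0.002,0],"dp": [0.005,-0.006,0.09],"fingers": 0},{"rot": [0,0.002,0],"dp": [0.005,-0.006,0.12],"fingers": 0},{"rot": [0,0.002,0],"dp": [0.005,-0.006,0.14],"fingers": 0},{"rot": [0,0.002,0],"dp": [0.005,-0.006,0.155],"fingers": 0},{"rot": [0,0.002,0],"dp": [0.005,-0.006,0.163],"fingers": 0},{"rot": [0,0.002,0],"dp": [0.005,-0.006,0.163],"fingers": 0},{"rot": [0,0.002,0],"dp": [0.005,-0.006,0.163],"fingers": 0},{"rot": [0,0.002,0],"dp": [0.005,-0.006,0.163],"fingers": 0}]}}

```text
t: 30.75
position: [0.533, 0.1811, 0.0152]
tcp_rot: [[-0.999, 0.048, -0.002], [0.048, 0.999, -0.0], [0.002, -0.0, -1.0]]
contact_force: [-2.5, -0.6, 4.9]
width: 0.0569
grasp_force: 40.0
```

```bash
python3 go.py .5343 .1816 .0153 87.1
```

```text
t 30.75 [0.533  0.1811 0.0152] w 0.0569 F [-2.5 -0.6  4.9]
dp [-0.0032, 0.0015, -0.0002] rot [-0.0001, -0.0015, 0.0015] rows 0.0
```

Request:
{"name": "carry_out", "arguments": {"series": [{"rot": [0,0,0],"dp": [0,0,0],"fingers": 0.75},{"rot": [0,0,0],"dp": [0,0,0],"fingers": 0.75},{"rot": [0,0,0],"dp": [0,0,0],"fingers": 0.75},{"rot": [0,0,0],"dp": [0,0,0],"fingers": 0.75},{"rot": [0,0,0],"dp": [0,0,-0.08],"fingers": 0.75},{"rot": [0,0,0],"dp": [0,0,-0.2],"fingers": 0.75},{"rot": [0,0,0],"dp": [0,0,-0.3],"fingers": 1},{"rot": [0,0,0],"dp": [0,0,-0.35],"fingers": 1},{"rot": [0,0,0],"dp": [0,0,-0.35],"fingers": 1},{"rot": [0,0,0],"dp": [0,0,-0.35],"fingers": 1},{"rot": [0,0,0],"dp": [0,0,-0.35],"fingers": 1},{"rot": [0,0,0],"dp": [0,0,-0.35],"fingers": 1}]}}

```text
t: 31.95
position: [0.5323, 0.1807, 0.1528]
tcp_rot: [[-0.999, 0.048, -0.006], [0.048, 0.999, -0.002], [0.006, -0.002, -1.0]]
contact_force: [0.3, -1.0, -0.5]
width: 0.0929
grasp_force: 0.0
```

```bash
python3 ring.py w_ring2 .533 .1815 .024 .16 88; python3 go.py .58 .25 .22 80 .5837 .3693 .19 80; cat > dets.py <<'E'
# print small bright/dark round features (pins, bores) near the image centre without viewing
E
python3 - <<'E'
import cv2,numpy as np
g=cv2.imread("pics/w_ring2.png",0)[130:290:6,190:365:5]
for r in g: print("".join(" .:-=+*#%@"[v*10//256] for v in r))
E
```

```text
[0.5323 0.1807 0.1528] 31.95
guess px [280. 209.]
circle px [279.5 200.5] r mm 32.6 world [526.1 181.7  24. ]
circle px [290.5 220.5] r mm 42.1 world [543.3 190.   24. ]
circle px [281.5 216.5] r mm 34.8 world [539.5 182.7  24. ]
circle px [277.5 209.5] r mm 29.1 world [533.5 179.7  24. ]
circle px [291.5 207.5] r mm 44.5 world [532.4 191.2  24. ]
circle px [279.5 189.5] r mm 40.4 world [517.  182.1  24. ]
circle px [298.5 228.5] r mm 35.0 world [550.5 196.3  24. ]
circle px [269.5 202.5] r mm 19.8 world [527.3 173.5  24. ]
dp [-0.0011, 0.0019, -0.0175] rot [-0.001, -0.0036, -0.0085] rows 0.1
t 32.0 [0.5325 0.1807 0.153 ] w 0.0932 F [ 0.9 -0.5 -0.1]
dp [-0.1093, 0.1784, -0.1684] rot [-0.0013, -0.0035, 0.0804] rows 2.1
dp [0.0427, 0.2953, 0.075] rot [0.0, 0.0, 0.0] rows 2.5<stdin>:3: RuntimeWarning: overflow encountered in scalar multiply
Traceback (most recent call last):
OverflowError: Python integer 256 out of bounds for uint8
```

```bash
rm dets.py; cat > circ.py <<'E'
# circ.py img z x0 x1 y0 y1 rmm tol : circles of given radius on plane z, pose = current; several thresholds
import sys
from wr import *
def circ(g,K,T,z,box,rmm,k=5):
    x0,x1,y0,y1=box;c=np.array([(x0+x1)/2,(y0+y1)/2]);w=onz(ray(K,T,c),z);s=K[0,0]/np.linalg.norm(T[:3,3]-w)/1000
    cs=cv2.HoughCircles(cv2.GaussianBlur(g[y0:y1,x0:x1],(3,3),0),cv2.HOUGH_GRADIENT,1.5,6,param1=80,param2=10,minRadius=int(s*rmm*.92),maxRadius=int(s*rmm*1.08)+1)
    for q in (cs[0][:k] if cs is not None else []):
        u=q[:2]+[x0,y0];print(rmm,"px",u.round(1),"r",round(q[2]/s,1),"world",(onz(ray(K,T,u),z)[:2]*1000).round(1))
E
python3 - <<'E'
from circ import *
o,f,K,T=shot("w_ring3");g=cv2.cvtColor(f["color"],cv2.COLOR_RGB2GRAY)
circ(g,K,T,.024,(230,330,155,265),29,3);circ(g,K,T,.024,(245,315,175,245),11,4)
for z,rm in((.024,5),):
  circ(g,K,T,z,(215,260,140,190),rm,2);circ(g,K,T,z,(300,345,140,190),rm,2);circ(g,K,T,z,(215,260,215,275),rm,2);circ(g,K,T,z,(300,345,215,275),rm,2)
for r in g[150:275:5,205:355:3]: print("".join(" .:-=+*#%@"[int(v)*10//256] for v in r))
E
```

```text
29 px [280.2 205.2] r 28.5 world [530.4 182.2]
29 px [292.2 230.8] r 27.2 world [552.5 191.2]
29 px [275.8 200.8] r 31.3 world [526.5 178.8]
11 px [278.8 207.2] r 11.6 world [532.  180.9]
11 px [262.2 219.2] r 11.6 world [541.5 166.9]
11 px [269.8 225.2] r 11.6 world [546.9 172.8]
11 px [265.2 190.8] r 11.6 world [517.8 170.7]
5 px [224.8 152.8] r 4.9 world [485.9 140.5]
5 px [245.8 176.8] r 4.9 world [505.7 155.7]
5 px [314.2 176.8] r 4.9 world [508.3 210.5]
5 px [332.2 152.8] r 4.9 world [490.  225.2]
5 px [245.8 239.8] r 5.1 world [558.5 152. ]
5 px [242.8 250.2] r 5.1 world [567.6 148.9]
5 px [308.2 238.2] r 5.1 world [559.7 204.3]
=====+++++##########################%%%%-++=*+@+++
===-%=+++###########################%%%%%++==%%=++
++=-%%%%%%%########################%%%%%%%#####+++
++++%%%%%%%##+*###################%+%%%%%%####+==+
====#######:=:-==################:=---=#######+===
====*######=*%@#=*#%:%@@@@@@@-###.-#@%+#######+===
====#%######-##+=:@@@@@@@@@@@@@@=#.*##=%%#####====
====+##########+%@@@@@@@@@@@@@@@@@############-===
====+*########:@%%@@%@%%@@@@@@@@@@@*#####%####-===
====+#######%*#%%@%%%%%+%%*@%@@@@@@@%%%%%#####-===
====+######@%-@@@@@@@#%%-===-+++++++-===-%%%%%====
::::-=----=+-*@@@@++-========-++++++====-%%%%%====
:::::====--=-=++++++=-======--++++++====-%%%%%====
:::::==---%%%-=@@@@@@=#@-=---+++++++-====%%%%%====
:::::======+==+++++++++----+++++++++=====%%%%%====
:::::======--*%=++=++++++++++++++++=====*%%%%#====
:::::========-==#@@@@@@@%++++++++=::::==*%%%%*====
:::::==-====:-+--+#@@@@@%++++++=-:---::=*%%%%*====
:::::=======:=@%+*###%%@#++=--===:=++=-=#%%%%+++==
---::=======+=-*%######%=--=======-=====-%%%%*++==
-----+++++++++=%%%%%%##%------========-=-#@@@+++++
-:---+++++++++@%%%%%%%##-=----====----=+=%%@@+++++
-----=++++++++++++++++++---=--===--+++++=%%%@=++++
-----=++++++++++++++++++++-------+++++++=%%%%=++++
------+++++++++++==+++++++++-+++++++++++@%%%@+++++
```

Ring is seated: bore at (532.0,180.9), pins' mean (533,180.6). Next is the pipe.

```bash
python3 go.py .5837 .3693 .18 88
```

```text
t 32.05 [0.5327 0.1808 0.1532] w 0.0926 F [ 0.3 -0.3 -0.7]
dp [-0.1043, 0.4768, -0.0681] rot [-0.0009, -0.0033, -0.0085] rows 3.9
```

Request:
{"name": "carry_out", "arguments": {"series": [{"rot": [-0.001,-0.003,-0.008],"dp": [-0.02,0.1,-0.068],"fingers": 1},{"rot": [-0.001,-0.003,-0.008],"dp": [-0.044,0.2,-0.068],"fingers": 1},{"rot": [-0.001,-0.003,-0.008],"dp": [-0.066,0.3,-0.068],"fingers": 1},{"rot": [-0.001,-0.003,-0.008],"dp": [-0.088,0.4,-0.068],"fingers": 1},{"rot": [-0.001,-0.003,-0.008],"dp": [-0.104,0.477,-0.068],"fingers": 1},{"rot": [-0.001,-0.003,-0.008],"dp": [-0.104,0.477,-0.068],"fingers": 1},{"rot": [-0.001,-0.003,-0.008],"dp": [-0.104,0.477,-0.068],"fingers": 1},{"rot": [-0.001,-0.003,-0.008],"dp": [-0.104,0.477,-0.068],"fingers": 1},{"rot": [-0.001,-0.003,-0.008],"dp": [-0.104,0.477,-0.068],"fingers": 1}]}}

```text
t: 32.95
position: [0.5846, 0.3675, 0.1816]
tcp_rot: [[-0.999, 0.038, 0.002], [0.038, 0.999, -0.0], [-0.002, -0.0, -1.0]]
contact_force: [0.4, -0.3, 0.4]
width: 0.0931
grasp_force: 0.0
```

```bash
python3 - <<'E'
from circ import *
o,f,K,T=shot("w_pipe");g=cv2.cvtColor(f["color"],cv2.COLOR_RGB2GRAY);print(o["position"])
p=np.linalg.inv(T)@[.5837,.3693,.06,1];u=((K@p[:3])[:2]/p[2]).astype(int);print(u)
x,y=u;circ(g,K,T,.06,(x-60,x+60,y-60,y+60),21,3);circ(g,K,T,.06,(x-60,x+60,y-60,y+60),17.5,3)
for r in g[y-60:y+60:5,x-75:x+75:3]: print("".join(" .:-=+*#%@"[int(v)*10//256] for v in r))
E
python3 go.py .5837 .3693 .025 88
```

```text
[0.58459798 0.36750148 0.1815777 ]
[280 207]
21 px [283.8 203.2] r 19.6 world [580.2 372. ]
21 px [282.2 197.2] r 22.4 world [575.3 371. ]
21 px [282.2 236.2] r 22.4 world [607.6 369.8]
17.5 px [283.8 201.8] r 18.5 world [579. 372.]
17.5 px [289.8 206.2] r 18.5 world [582.8 376.7]
17.5 px [282.2 186.8] r 17.1 world [566.9 371.3]
++++==============================+=====++++++++++
++++++======================================++++++
+++++++======================================+++++
=======+=======================++++++++===========
==================================================
=======================---========================
======+++++++++++++.:-----========+===============
==+++++++++++===+::=--#@@@#@@@@-==================
=+++++++++++++++:::-@@+===+::::@@-================
==+=+++++++++++::::@%+:::::::::::@*:++=++=========
::=+++:::::::++:::#@-:::::::::::--=.==============
:::::::::::::-::::@#--::::::::.---+-+===========++
::::::::::::+*+:::*=----...::-----+:==============
:::::::::::::--:::-+-=-----------=+:+=============
:::::::::::++++++++=+-----------=+::+=============
:::::::::::=+++++++++*+-------=*=:::+=============
::::::::::::++=====+-::@@+**+#-:::::+=+===========
::::::::::::++**++==-::::::::::::::======+++++====
------------+*******=--::::::::::::-==++++++++++++
------------+*+*+***=---:::::::::::-=+++++++++++++
---------------------------::::::::=++++++++++++++
-------------------------------:::-=++++++++++++++
-------------:::::==---------------=++++++++++++++
---------=++++++++++*--------------:++++++++++++++
t 33.0 [0.5846 0.3678 0.1817] w 0.0929 F [-0.2 -0.6 -0.1]
dp [0.0031, 0.0037, 0.3917] rot [0.0001, 0.0013, -0.002] rows 3.1
```

Request:
{"name": "carry_out", "arguments": {"series": [{"rot": [0,0,0],"dp": [0.009,0.009,0.05],"fingers": 1},{"rot": [0,0,0],"dp": [0.009,0.009,0.15],"fingers": 1},{"rot": [0,0,0],"dp": [0.009,0.009,0.25],"fingers": 1},{"rot": [0,0,0],"dp": [0.009,0.009,0.33],"fingers": 1},{"rot": [0,0,0],"dp": [0.009,0.009,0.39],"fingers": 1},{"rot": [0,0,0],"dp": [0.009,0.009,0.39],"fingers": 1},{"rot": [0,0,0],"dp": [0.009,0.009,0.39],"fingers": 1},{"rot": [0,0,0],"dp": [0.009,0.009,0.39],"fingers": 1},{"rot": [0,0,0],"dp": [0.009,0.009,0.39],"fingers": 0},{"rot": [0,0,0],"dp": [0.009,0.009,0.39],"fingers": 0},{"rot": [0,0,0],"dp": [0.009,0.009,0.39],"fingers": 0},{"rot": [0,0,0],"dp": [0.009,0.009,0.39],"fingers": 0},{"rot": [0,0,0],"dp": [0.009,0.009,0.39],"fingers": 0},{"rot": [0,0,0],"dp": [0.009,0.009,0.39],"fingers": 0},{"rot": [0,0,0],"dp": [0.009,0.009,0.39],"fingers": 0},{"rot": [0,0,0],"dp": [0.009,0.009,0.39],"fingers": 0}], "force": 30}}

```text
t: 34.6
position: [0.5809, 0.3732, 0.0254]
tcp_rot: [[-0.999, 0.036, 0.002], [0.036, 0.999, 0.001], [-0.002, 0.001, -1.0]]
contact_force: [0.2, -0.5, 0.0]
width: 0.0406
grasp_force: 30.0
```

```bash
python3 go.py .581 .3715 .15 88 .5325 .181 .15 87
```

```text
t 34.6 [0.5809 0.3732 0.0254] w 0.0406 F [ 0.2 -0.5  0. ]
dp [-0.0009, -0.0041, -0.3115] rot [0.0004, 0.001, -0.0006] rows 2.5
dp [0.1046, -0.4802, 0.0] rot [0.0, 0.0, 0.0111] rows 3.9
```

Request:
{"name": "carry_out", "arguments": {"series": [{"rot": [0,0,0],"dp": [0,0,-0.08],"fingers": 0},{"rot": [0,0,0],"dp": [0,0,-0.18],"fingers": 0},{"rot": [0,0,0],"dp": [0,0,-0.31],"fingers": 0},{"rot": [0,0,0],"dp": [0,0,-0.31],"fingers": 0},{"rot": [0,0,0.01],"dp": [0.025,-0.1,-0.31],"fingers": 0},{"rot": [0,0,0.01],"dp": [0.05,-0.2,-0.31],"fingers": 0},{"rot": [0,0,0.01],"dp": [0.075,-0.3,-0.31],"fingers": 0},{"rot": [0,0,0.01],"dp": [0.09,-0.4,-0.31],"fingers": 0},{"rot": [0,0,0.01],"dp": [0.104,-0.482,-0.31],"fingers": 0},{"rot": [0,0,0.01],"dp": [0.104,-0.482,-0.31],"fingers": 0},{"rot": [0,0,0.01],"dp": [0.104,-0.482,-0.31],"fingers": 0},{"rot": [0,0,0.01],"dp": [0.104,-0.482,-0.31],"fingers": 0},{"rot": [0,0,0.01],"dp": [0.104,-0.482,-0.31],"fingers": 0},{"rot": [0,0,0.01],"dp": [0.104,-0.482,-0.31],"fingers": 0}]}}

```text
t: 36.0
position: [0.5321, 0.1835, 0.1489]
tcp_rot: [[-0.999, 0.049, 0.002], [0.049, 0.999, 0.001], [-0.001, 0.002, -1.0]]
contact_force: [0.3, 0.4, -1.9]
width: 0.0406
grasp_force: 30.0
```

```bash
python3 - <<'E'
from circ import *
o,f,K,T=shot("w_held");g=cv2.cvtColor(f["color"],cv2.COLOR_RGB2GRAY)
C=f["tool_from_camera"];circ(g,K,C,-.0346,(215,345,205,310),21,2)
for r in g[200:310:5,200:360:3]: print("".join(" .:-=+*#%@"[int(v)*10//256] for v in r))
E
python3 go.py .532 .181 .0505 87
```

```text
21 px [277.2 309.2] r 21.2 world [-3.2 -0.5]
21 px [278.8 217.8] r 22.6 world [34.  0.]
:+++-%@@@@@@@==+**====-----#:@@@@@@@@=====%@@@%+++++++
:::-:==****+==*****===========+******=====%@@@%+++++++
:::::==****+==******+-=======-*******=====%%%@#+++++++
:::::==*****==@@*****=-==----*#******======%%%*+++++++
:---:==*****==+****+--===--=-----+**=======@%@#+++++++
:::::==+****===+*=---======---------=======@%%++++++++
::-::=========-------=====-----------:=====@%@++++++++
:--::=======---------======------=----:====%%%=+++++++
:::::=======-+-------------------=-----====%%%=++++***
-----=******==-------------------------====%%%********
-----+**+++**---------------------=-----=*%%@@********
---++++++++ +---------=+++++++=---=-----* ++++++++****
=+++++++++. -----=+++++====+===++++=----= .++++++++++*
+++++++++- :---=+=@%+*+++***========+=---  =++++++++++
+++++++++  --+++=-+****+++***=++**+-==+=--  ++++++++++
++++++++- :-+==-----+*+++++@@@@*=-----===-  -+++++++++
++++++++  -+=+----------=%@#=----------+=+-  +++++++++
+++++++: :+==---------------------------==+  .++++++++
++++++=  ==+-----------------------------+=-  =+++++++
++++++   +==-----------------------------+=+   +++++++
+++++-   +==-----------------------------=++   =++++++
+++++    ++=-----------------------------==+    ++++++
t 36.05 [0.5321 0.1832 0.149 ] w 0.0411 F [-1.4  0.4 -1.7]
dp [0.0004, -0.0059, 0.2462] rot [0.0009, 0.001, 0.0016] rows 2.0
```

Request:
{"name": "carry_out", "arguments": {"series": [{"rot": [0,0,0],"dp": [0.002,-0.006,0.07],"fingers": 0},{"rot": [0,0,0],"dp": [0.002,-0.006,0.14],"fingers": 0},{"rot": [0,0,0],"dp": [0.002,-0.006,0.19],"fingers": 0},{"rot": [0,0,0],"dp": [0.002,-0.006,0.22],"fingers": 0},{"rot": [0,0,0],"dp": [0.002,-0.006,0.236],"fingers": 0},{"rot": [0,0,0],"dp": [0.002,-0.006,0.244],"fingers": 0},{"rot": [0,0,0],"dp": [0.002,-0.006,0.247],"fingers": 0},{"rot": [0,0,0],"dp": [0.002,-0.006,0.249],"fingers": 0},{"rot": [0,0,0],"dp": [0.002,-0.006,0.249],"fingers": 0},{"rot": [0,0,0],"dp": [0.002,-0.006,0.249],"fingers": 0}]}}

```text
t: 37.05
position: [0.5319, 0.18, 0.0501]
tcp_rot: [[-0.999, 0.052, 0.003], [0.052, 0.999, 0.001], [-0.003, 0.002, -1.0]]
contact_force: [-0.4, -0.6, -2.0]
width: 0.0409
grasp_force: 30.0
```

```bash
python3 go.py .5315 .181 .049 87
```

```text
t 37.05 [0.5319 0.18   0.0501] w 0.0409 F [-0.4 -0.6 -2. ]
dp [0.001, 0.0025, 0.0028] rot [0.001, 0.0018, 0.0005] rows 0.0
```

Request:
{"name": "carry_out", "arguments": {"series": [{"rot": [0,0.002,0],"dp": [0.001,0.002,0.002],"fingers": 0},{"rot": [0,0.002,0],"dp": [0.001,0.002,0.003],"fingers": 0},{"rot": [0,0.002,0],"dp": [0.001,0.002,0.004],"fingers": 0},{"rot": [0,0.002,0],"dp": [0.001,0.002,0.004],"fingers": 0}]}}

```text
t: 37.45
position: [0.5314, 0.1806, 0.0493]
tcp_rot: [[-0.999, 0.052, -0.0], [0.052, 0.999, 0.001], [0.001, 0.001, -1.0]]
contact_force: [-2.0, -1.7, 6.0]
width: 0.0406
grasp_force: 30.0
```

Contact. I release, rise, and check.

Request:
{"name": "carry_out", "arguments": {"series": [{"rot": [0,0,0],"dp": [0,0,0],"fingers": 0.8},{"rot": [0,0,0],"dp": [0,0,0],"fingers": 0.8},{"rot": [0,0,0],"dp": [0,0,0],"fingers": 0.8},{"rot": [0,0,0],"dp": [0,0,0],"fingers": 0.8},{"rot": [0,0,0],"dp": [0,0,0],"fingers": 0.8},{"rot": [0,0,0],"dp": [0,0,-0.08],"fingers": 0.8},{"rot": [0,0,0],"dp": [0,0,-0.2],"fingers": 1},{"rot": [0,0,0],"dp": [0,0,-0.35],"fingers": 1},{"rot": [0,0,0],"dp": [0,0,-0.35],"fingers": 1},{"rot": [0,0,0],"dp": [0,0,-0.35],"fingers": 1},{"rot": [0,0,0],"dp": [0,0,-0.35],"fingers": 1},{"rot": [0,0,0],"dp": [0,0,-0.35],"fingers": 1}]}}

```text
t: 38.65
position: [0.5299, 0.18, 0.1858]
tcp_rot: [[-0.999, 0.051, -0.006], [0.051, 0.999, -0.0], [0.006, -0.001, -1.0]]
contact_force: [-0.2, -1.3, -1.3]
width: 0.0928
grasp_force: 0.0
```

```bash
python3 - <<'E'
from circ import *
o,f,K,T=shot("w_end");g=cv2.cvtColor(f["color"],cv2.COLOR_RGB2GRAY);print(o["position"],o["t"],o["contact_force"],o["width"])
circ(g,K,T,.084,(215,345,140,280),21,2);circ(g,K,T,.024,(215,345,120,260),29,2)
for r in g[140:270:5,205:355:3]: print("".join(" .:-=+*#%@"[int(v)*10//256] for v in r))
# post in the side/scene views: bare changes near cap and the bystanders
for n in("scene","side"):
    a=cv2.imread(f"pics/{n}0.png");b=grab_frame(n)["color"][:,:,::-1];cv2.imwrite(f"pics/{n}1.png",b)
    d=cv2.absdiff(a,b).max(2);print(n,"T diff",np.median(d[(slice(118,150),slice(350,385)) if n=="scene" else (slice(130,152),slice(220,244))]),"C diff",np.median(d[(slice(122,160),slice(262,310)) if n=="scene" else (slice(168,196),slice(180,224))]))
E
```

```text
[0.52991803 0.18003821 0.18575439] 38.65 [-0.20452606 -1.27762498 -1.27292576] 0.09275711197122231
21 px [278.8 209.8] r 22.4 world [525.1 180.5]
21 px [277.2 199.2] r 22.4 world [517.1 179.8]
29 px [280.2 206.2] r 30.7 world [536.  181.4]
29 px [275.8 212.2] r 29.2 world [541.4 177. ]
======-::::::::.::::::..::::::::::::::::-:---===++
=++++=%%++=########################%%%%*=++%%+++++
======*++++=######################%%%%%+===*%+++++
++===-%=+++%#####################%%%%%%*===*%+==++
===+++%%%%%%#################################==+==
======*#######+=-################%-=*#######*=====
======+######=*#+=*##%#+-:-*##%%*++##=######+=====
======+######=%@#=#-%@@@@@@@@@+#+-*%%=######+=====
====-=+%%%#%%%+==:@@@@#----+@@@@%%==-%%#####+=====
======*#######%*#@@-:-----===-%@@@#%%%%%####+=====
======+######@%-+==--------====*@@@%%%%%%%%%*=====
======:######%-+@=--%@@@++%%@@-=++@##%%%%%%%+===+=
:::::::%%%%%%+-++:@@@=======-=++-++==%%%%%%%======
:::::::=======-+=@%==--------==-==++=%%%%%%%-=====
::::::.%%%%%*-=+=----@:------==--=+-=%%%%%%%======
:::::::======+=-+==:-=========--:+===%%%%%%%======
:::::::====-----@*--------------:+-==%%%%%%%======
:::::::====-%+=-==----=---------=+--.#%%%%%%======
:::::::====-%=*%%==-====--------+:===*%%%%%%++====
-------=====-%+%%=%@:===-----:++=:==-%%%%%%#+++=++
-------++++++@%%%%%%%@@@=:%+++======-%#%@@@@++++++
-------=+++++@%%%%%%%#+-------===---+@@%%@%@++++++
-------=+++++++#%@@@@@++++----==-+++=%%%%%%%++++++
-------=+++++++++++++++++++----+++++=%%%%%%#++++++
---:---=++++++++++++++++++++++++++++=%%%%%%#++++++
-------=++#%%%%%%%%%%=++++++++++++++#%%%%%%*++++++
scene T diff 5.0 C diff 9.0
side T diff 4.0 C diff 5.0
```

```bash
python3 -c "
from cell import *
print(job_done())"
```

```text
the job is handed in; nothing more can be done
None
```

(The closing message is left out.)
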